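# Lay out the cork gift set around the purse

### The job

Make up the gift set on the cream insert of the open gift case, around the cork purse already lying there: the glasses case behind the purse, centred on it and parallel to it, and the natural-cork card case to the left of the purse, level with it and lying front to back, each leaving a gap of about 30 mm to the purse. Then lay the key fob lengthwise in line with the glasses case, to the left of it and centred behind the card case, and set the round coin tin in the middle of the top of the card case. Left and behind are as seen from the robot, with the case's lid at the back; everything lies flat and right way up, and the purse, the blue card case, the spare purse and the tape dispenser stay where they are.

Things in the scene. Friction and masses are not known exactly. Their poses are not given: they have to be found in the camera images.
- gift_case: fixed dark green clamshell gift case lying open. Origin on the bench under the middle of the front half (242 x 358 mm). Its flat cream insert, 234 (x) by 350 (y) mm, is 44 mm above the bench; a 4 mm rim stands 6 mm above that. The lid, a hollow tray 50 mm high, lies behind it, centred at x = 245 mm; nothing goes in it. +x to the back (lid), +y left seen from the robot; turned under 0.15 rad
- purse: natural cork purse, flat, 95 (x) by 180 (y) by 26 (z) mm, loose on the cream insert in its front right part; a brass stud on the front half of its top. Origin at the centre of its underside; +x to the back (lid), +y to the left, within 0.06 rad of the case's axes. It stays where it is
- glasses_case: hard glasses case, natural cork with rounded edges and a dark seam, 156 (x, its length) by 58 (y) by 40 (z) mm; origin at the centre of its underside. Lies at the start on the 3 mm green craft mat, its length within about 0.3 rad of the world x axis.
- card_case: flat natural-cork card case, 100 (x, its length) by 64 (y) by 14 (z) mm; origin at the centre of its underside. On the green mat at the start, its length within about 0.3 rad of the world x axis. Either end may point to the back.
- key_fob: key fob, 100 mm long (x): natural-cork strap 28 mm wide (y), 9 mm thick, from x = -50 to 12 mm, then a steel clamp 29 mm wide and at the +x end a flat steel split ring. Origin at the underside in the middle of the 100 mm, on the strap: grip there. On the 3 mm green mat at the start, its length within 0.3 rad of world x. The ring may point either way
- coin_tin: round steel coin tin with a cork top, 60 mm across and 22 mm high, a 4 mm wide brass catch for looks at its +x side; origin at the centre of its underside. On the green mat at the start.
- blue_card_case: card case of blue cork, 100 by 64 by 14 mm, belonging to another order; origin at the centre of its underside. On the green mat among the others. Stays where it is.
- spare_purse: another natural cork purse, 95 (x) by 180 (y) by 26 mm, lying on the bench beside the work; origin at the centre of its underside. Stays where it is.
- tape_dispenser: black desk tape dispenser with a roll, 160 (x) by 60 (y) mm, 96 mm high, standing on the bench beside the work; origin at the centre of its underside. Stays where it is.
There are look-alikes about, which are no part of the job. Leave any orange or pink look-alike of the card_case alone. What is shaped like the glasses_case but red is not meant.

How it is judged:
By the outcome, as a careful person would: the job done as asked, in the order asked, and still so for the second after the job is handed in, with the robot touching nothing.
It also fails if it takes over 109 s, if anything falls off the work surface, if the arm or the gripper's body presses on something with over 40 N, if the wrist force passes 120 N, or if a joint passes its speed limit or range.

### The arm

A 6-joint arm with a two-finger parallel gripper is mounted at the origin on the work surface. World frame = base frame: x ahead of the robot, y to its left, z up, the work surface at z = 0. Lengths are in m, angles in rad, forces in N, time in s.
With the tool pointing down it reaches from about 0.275 to 0.85 m from the base axis. Payload 5.2 kg.
Tool frame: the origin (TCP) lies where the fingers leave the gripper's body, on its centre line; the fingertips stand 73 mm ahead of it and the grasp point (between the pads) lies 54 mm ahead of it; z points along the fingers, y is the line along which they close (so a half turn about z gives the same grasp; the last joint's range is limited). The gripper opens to 85 mm and grips with 20 to 120 N. Pads are 22 mm wide; open, the fingers measure 114 mm over their backs; the gripper's body (76 mm by 85 mm) begins 54 mm behind the grasp point. The pads swing forward as they close: fully open they stand 13 mm farther back than shut.
Start: joints at [-1.417, 0.259, 1.535, -0, 1.348, -0.203], TCP at [0.192, -0.515, 0.304] pointing down, gripper open.
Joint ranges: [-3.14, 3.14], [-0.91, 2.08], [0.19, 2.58], [-1.22, 4.36], [0.22, 2.71], [-3.12, 3.12]. Speed limits (rad/s): [2.57, 2.57, 3.14, 3.14, 3.14, 3.14].

### API

Orientations are given as a rotation vector (axis times angle).
In Python, from workcell import r gives the robot as it stands.
- The arm moves only by the tool servo_tool, never from a script. Its argument "plan" is a list of rows, each a list of 6 numbers: the shift along the tool's x, y, z in units of 40 mm (1.0 is 40 mm), then the turn, a rotation vector about the tool's x, y, z in units of 5 degrees (1.0 is 5 degrees). A call has 1 to 8 rows; each row shifts and turns the commanded pose from where the row before left it, along the tool's axes as they then stand; what a row does not reach is not made up. A row lasts 1/8 s, in which the tool goes at most 62.5 mm and 10.7 degrees, less where a joint would pass 70% of its speed; a pose out of reach is approached as far as the arm can. A call is refused whole if a number of a shift passes 1 or a number of a turn 1, either way. A call with a gripper value outside its range is refused whole. "gripper" is the closure, from 0 (fully open) to 1 (shut), set as the call begins (left out, the last holds). The fingers move at their own pace and stop on an object; "newtons" is the grip in N (left out, the last holds). Time passes only in rows, so rows that do not move let the fingers close. It gives the time, the measured TCP pose, the force, the opening and the grip force at its end, in the units of the state.
- r.observe(): the state, without advancing time (a new reading comes with each control period).
- r.capture(name): name is "scene" or "side" or "wrist"; returns a dict with "frame" (480x640x3 uint8, red, green, blue), "intrinsics" (3x3 intrinsics, pixels), "R" (3x3) and "t" (3): a world point X has camera coordinates R X + t; the wrist camera has in their place "T_tool_cam" (4x4, takes a point from camera to tool coordinates, whose origin is the TCP and whose axes are the flange's). Camera axes: x right, y down, z forward; pixel columns grow to the right and rows downward; lengths in m; the calibration is good to about 2 mm. A picture is of the moment at which its call begins: read the wrist's pose just before it. There is no depth.
- r.sign_off(): hands the job in; it is judged then, once.
Trained networks look in a picture, given as the dict that the camera call returned (one of the last four; its "shot" number tells which), for a name from the list of things; names that differ only in an ending like _2 or _b are one class to them, and where a whole thing is asked for, a point or a joint stands for the part that bears it (a point fixed in the world has none). Each returns a list of dicts, best first, with "conf" (0 to 1); they miss things now and then, are a little off and sometimes report something else, mostly with a low value. They report only what shows in the picture. A call takes as long as a camera call. They do not tell look-alikes from the thing itself.
- r.masks_of(picture, label): "region" (480x640 bool, what is visible of it) and "at" ([column, row] in pixels, amid what is visible of it).
The state is a dict: "clock": time; "qpos": joint angles; "qd": joint speeds; "effort": joint torques, N m; "position": TCP position; "tcp_rot": TCP orientation; "ft_force": force on the tool from outside, world axes, zero at the start; "ft_torque": the same for the moment, N m; "grip_width": finger opening in m; "grasp_force": force on a finger pad.
Only numpy, scipy, OpenCV 4.12 (cv2) and the standard library are available. Lean on these libraries where they do the work, as an engineer would, in place of code of your own. Each camera call takes 0.05 s, during which the arm holds its last target. There are 200 camera calls.

## Working session

There is one attempt and no reset: what is moved stays moved. The work goes in short steps, Python scripts to look and compute and a tool call to move; the robot and the scene stay as the last step left them, time stands still between calls to the robot, and variables do not carry over. Pictures are saved under pics/ and viewed, at most 16 in all, crops included, and the job is handed in when it is done.

Besides the shell and the picture viewer there is one more tool, called after ">>>" as name(argument=value, ...), one argument or row to a line, values as JSON. servo_tool: Moves the arm, as the interface text tells. Its arguments: {"type":"object","properties":{"plan":{"type":"array"},"gripper":{"type":"number"},"newtons":{"type":"number"}},"required":["plan"]}

```bash
ls; mkdir -p pics
python3 - <<'E'
from workcell import r
import cv2, numpy as np
s=r.observe(); print({k:np.round(v,3).tolist() for k,v in s.items()})
for n in ["scene","side"]:
    p=r.capture(n); cv2.imwrite(f"pics/{n}0.png",p["frame"][:,:,::-1])
    print(n,p["intrinsics"],p["R"],p["t"])
    for l in ["gift_case","purse","glasses_case","card_case","key_fob","coin_tin","blue_card_case"]:
        print(l,[(round(d["conf"],2),np.round(d["at"]).tolist(),int(d["region"].sum())) for d in r.masks_of(p,l)])
E
```

```text
pics
{'clock': 0.0, 'qpos': [-1.417, 0.259, 1.536, 0.0, 1.348, -0.203], 'qd': [0.001, 0.0, 0.0, 0.0, -0.0, 0.001], 'effort': [-0.002, -44.603, -29.058, -0.001, 0.012, -0.0], 'position': [0.192, -0.515, 0.303], 'tcp_rot': [-3.09, -0.557, -0.0], 'ft_force': [0.152, -0.162, -0.0], 'ft_torque': [0.036, -0.014, 0.05], 'grasp_force': 0.0, 'grip_width': 0.085}
scene [[586.37991041   0.         321.45808654]
 [  0.         586.37991041 231.07837338]
 [  0.           0.           1.        ]] [[ 0.90536766  0.42440479 -0.01378295]
 [ 0.24515912 -0.54894077 -0.79910014]
 [-0.34670795  0.72010041 -0.60103993]] [-0.48024052 -0.08238486  1.66987985]
gift_case [(0.57, [408.0, 223.0], 15740)]
purse [(0.69, [327.0, 200.0], 1665)]
glasses_case [(0.76, [131.0, 283.0], 1671), (0.67, [274.0, 254.0], 1506)]
card_case [(0.78, [329.0, 272.0], 852), (0.78, [276.0, 196.0], 512), (0.67, [430.0, 302.0], 967)]
key_fob [(0.63, [221.0, 325.0], 409)]
coin_tin [(0.85, [312.0, 308.0], 521), (0.24, [220.0, 326.0], 430)]
blue_card_case [(0.85, [288.0, 343.0], 1296), (0.16, [408.0, 224.0], 15710)]
side [[548.56311986   0.         314.54330098]
 [  0.         548.56311986 233.00013045]
 [  0.           0.           1.        ]] [[-8.90253527e-01 -4.55464981e-01  5.54952171e-04]
 [-3.24241975e-01  6.32907927e-01 -7.03060948e-01]
 [ 3.19868408e-01 -6.26082428e-01 -7.11129380e-01]] [0.44135318 0.21880496 1.37713893]
gift_case [(0.71, [219.0, 282.0], 20311)]
purse [(0.69, [292.0, 280.0], 2267)]
glasses_case [(0.92, [456.0, 209.0], 505), (0.73, [390.0, 154.0], 1076), (0.65, [345.0, 236.0], 1214)]
card_case [(0.91, [351.0, 327.0], 869), (0.58, [229.0, 198.0], 464), (0.31, [313.0, 198.0], 264)]
key_fob [(0.52, [379.0, 186.0], 163)]
coin_tin [(0.57, [311.0, 199.0], 279)]
blue_card_case [(0.79, [330.0, 178.0], 511)]
```

View pics/scene0.png

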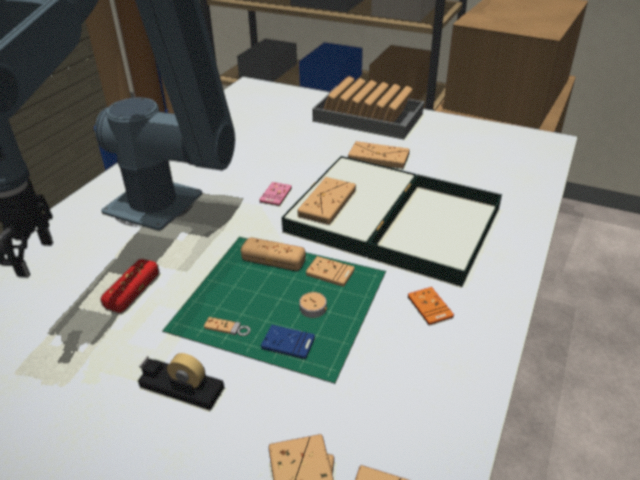

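View pics/side0.png

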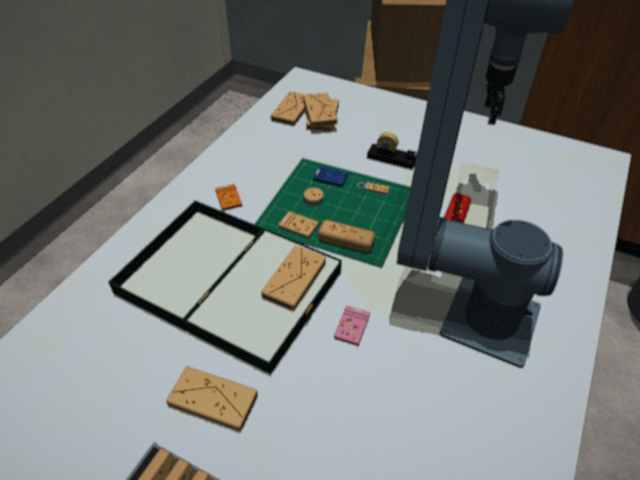

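The natural glasses case shows at scene (274,254), with a red look-alike at (131,283). The natural card case is at (329,272), with look-alikes in pink (276,196), orange (430,302) and blue (288,343). The fob is at (225,326) with its ring toward +x, and the tin at (312,303). The purse in the case is at (327,200); spare purses are at (380,153) and lower down. I'll write the helpers and fit poses.

```bash
cat > h.py <<'E'
from workcell import r
import cv2, numpy as np
from scipy.optimize import minimize
from scipy.spatial.transform import Rotation as Ro
DIM=dict(glasses_case=(.156,.058,.040),card_case=(.1,.064,.014),blue_card_case=(.1,.064,.014),key_fob=(.1,.028,.009),purse=(.095,.18,.026),coin_tin=(.06,.06,.022),gift_case=(.234,.35,.0))
def cam(name):
    s=r.observe(); p=r.capture(name)
    if name=="wrist":
        T=np.eye(4); T[:3,:3]=Ro.from_rotvec(s["tcp_rot"]).as_matrix(); T[:3,3]=s["position"]
        M=np.linalg.inv(T@p["T_tool_cam"]); p["R"],p["t"]=M[:3,:3],M[:3,3]
    return p
def proj(p,X):
    c=np.atleast_2d(X)@np.asarray(p["R"]).T+p["t"]; u=c@np.asarray(p["intrinsics"]).T
    return u[:,:2]/u[:,2:]
def ray(p,uv,z):
    d=np.linalg.inv(p["intrinsics"])@[uv[0],uv[1],1]; R=np.asarray(p["R"])
    o=-R.T@p["t"]; d=R.T@d; return o+d*(z-o[2])/d[2]
def corners(x,y,a,name,z):
    l,w,h=DIM[name]
    if name=="coin_tin":
        t=np.linspace(0,2*np.pi,40); b=np.c_[.03*np.cos(t),.03*np.sin(t)]
    else:
        b=np.array([[l,w],[l,-w],[-l,-w],[-l,w]])/2
    c,s=np.cos(a),np.sin(a); b=b@np.array([[c,s],[-s,c]])+[x,y]
    return np.vstack([np.c_[b,np.full(len(b),z+k)] for k in (0,h)])
def iou(q,name,z,views):
    o=0
    for p,m in views:
        im=np.zeros((480*2,640*2),np.uint8)
        hl=cv2.convexHull((proj(p,corners(*q,name,z))*2*16).astype(np.float32)).round().astype(np.int32)
        cv2.fillConvexPoly(im,hl,1,cv2.LINE_8,4); M=cv2.resize(m.astype(np.uint8),(1280,960),interpolation=cv2.INTER_NEAREST)
        o+=(im&M).sum()/max(1,(im|M).sum())
    return o/len(views)
def fit(name,z,views,a0s=(0,.3,-.3)):
    p,m=views[0]; v,u=np.nonzero(m); x0=ray(p,(u.mean(),v.mean()),z+DIM[name][2]/2)
    best=None
    for a in a0s:
        f=lambda q:-iou(q,name,z,views)
        s=minimize(f,[x0[0],x0[1],a],method="Nelder-Mead",options=dict(initial_simplex=[[x0[0],x0[1],a],[x0[0]+.01,x0[1],a],[x0[0],x0[1]+.01,a],[x0[0],x0[1],a+.15]],xatol=2e-4,fatol=1e-4))
        if best is None or s.fun<best.fun: best=s
    return np.round(best.x,4),round(-best.fun,3)
def near(p,l,uv,rad=25):
    c=[d for d in r.masks_of(p,l) if np.hypot(*(np.array(d["at"])-uv))<rad]
    return c[0]["region"] if c else None
def st():
    s=r.observe(); R=Ro.from_rotvec(s["tcp_rot"]).as_matrix()
    return np.array(s["position"]),R,s
E
python3 - <<'E'
from h import *
S=cam("scene"); T=cam("side")
J=[("glasses_case",.003,(274,254),(345,236)),("card_case",.003,(329,272),(298,222)),("key_fob",.003,(223,326),(377,187)),("coin_tin",.003,(312,305),(313,196)),("purse",.044,(327,200),(292,280)),("blue_card_case",.003,(288,343),(330,178))]
for n,z,a,b in J:
    V=[(p,near(p,n,np.array(uv))) for p,uv in ((S,a),(T,b))]; V=[v for v in V if v[1] is not None]
    for k in range(len(V)): print(n,k,*fit(n,z,[V[k]]))
    if len(V)>1: print(n,"both",*fit(n,z,V))
# case: cream area
for p in (S,T):
    g=r.masks_of(p,"gift_case")[0]["region"]; cv2.imwrite(f"/tmp/g{p['shot']}.png",g*255)
hsv=cv2.cvtColor(S["frame"],cv2.COLOR_RGB2HSV); print(hsv[190,380],hsv[215,350],hsv[120,480])
for uv in [(345,157),(284,221),(461,278),(500,196)]: print(ray(S,uv,.05))
E
```

```text
glasses_case 0 [ 0.4374 -0.0855  0.0863] 0.808
glasses_case 1 [ 0.4372 -0.0835  0.249 ] 0.781
glasses_case both [ 0.4371 -0.085   0.1037] 0.792
card_case 0 [ 0.5915 -0.0772  0.0193] 0.873
card_case 1 [ 0.5852 -0.0718  0.0077] 0.889
card_case both [ 0.5871 -0.0752  0.0115] 0.873
key_fob 0 [ 0.4457 -0.3343  0.1398] 0.666
key_fob 1 [ 0.4458 -0.3285  0.1239] 0.749
key_fob both [ 0.4433 -0.3324  0.1248] 0.666
coin_tin 0 [ 0.6039 -0.1994 -0.3072] 0.871
coin_tin 1 [ 0.6005 -0.1972  0.0673] 0.904
coin_tin both [ 0.6024 -0.1986  0.0701] 0.875
purse 0 [0.4842 0.1371 0.0201] 0.919
purse 1 [0.4819 0.1409 0.0128] 0.913
purse both [0.4837 0.1389 0.005 ] 0.913
blue_card_case 0 [ 0.6029 -0.3159  0.142 ] 0.954
blue_card_case 1 [ 0.5982 -0.3108  0.1437] 0.922
blue_card_case both [ 0.601  -0.3155  0.1159] 0.904
[ 38  14 220] [ 36  11 222] [ 30  11 204]
[0.43315403 0.37566233 0.05      ]
[0.41971999 0.01163261 0.05      ]
[ 0.88673909 -0.01906529  0.05      ]
[0.89846485 0.35066771 0.05      ][ WARN:0@41.543] global loadsave.cpp:1063 imwrite_ Unsupported depth image for selected encoder is fallbacked to CV_8U.
```

```bash
cat >> h.py <<'E'
def plan(x,y,z,psi,n,cur=None):
    P,R,_=st() if cur is None else (*cur,0)
    c,s=np.cos(psi),np.sin(psi); Rt=np.array([[c,s,0],[s,-c,0],[0,0,-1]])
    rv=Ro.from_matrix(R.T@Rt).as_rotvec()/n; d=(np.array([x,y,z])-P)/n; out=[]
    for k in range(n):
        row=np.r_[R.T@d/.04,np.degrees(rv)/5]; out.append(np.round(row,2).tolist()); R=R@Ro.from_rotvec(rv).as_matrix()
    m=np.abs(out).max(0); print("max",m)
    for k in range(0,n,8): print("[["+"],[".join(",".join(f"{v:g}" for v in o) for o in out[k:k+8])+"]]")
    return np.array([x,y,z]),Rt
E
python3 -c "
from h import *
P,R,s=st(); print(P,R[:,0]); print(r.capture('wrist')['T_tool_cam'].round(3))
plan(.437,-.085,.28,.10,16)"
```

```text
[ 0.19212863 -0.51536261  0.30391281] [9.37032812e-01 3.49241333e-01 1.57951811e-05]
[[ 0.001 -0.949 -0.314  0.081]
 [ 1.     0.001  0.001 -0.   ]
 [-0.001 -0.314  0.949 -0.069]
 [ 0.     0.     0.     1.   ]]
max [0.59 0.62 0.04 0.   0.   0.18]
[[0.59,-0.5,0.04,0,-0,0.18],[0.59,-0.51,0.04,0,-0,0.18],[0.58,-0.52,0.04,0,-0,0.18],[0.57,-0.52,0.04,0,-0,0.18],[0.56,-0.53,0.04,0,-0,0.18],[0.55,-0.54,0.04,0,-0,0.18],[0.54,-0.55,0.04,0,-0,0.18],[0.53,-0.56,0.04,0,-0,0.18]]
[[0.52,-0.57,0.04,0,-0,0.18],[0.52,-0.58,0.04,0,-0,0.18],[0.51,-0.58,0.04,0,-0,0.18],[0.5,-0.59,0.04,0,-0,0.18],[0.49,-0.6,0.04,0,-0,0.18],[0.48,-0.61,0.04,0,-0,0.18],[0.47,-0.62,0.04,0,-0,0.18],[0.46,-0.62,0.04,0,-0,0.18]]
```

>>> servo_tool(
  plan=[
    [0.59, -0.5, 0.04, 0, 0, 0.18],
    [0.59, -0.51, 0.04, 0, 0, 0.18],
    [0.58, -0.52, 0.04, 0, 0, 0.18],
    [0.57, -0.52, 0.04, 0, 0, 0.18],
    [0.56, -0.53, 0.04, 0, 0, 0.18],
    [0.55, -0.54, 0.04, 0, 0, 0.18],
    [0.54, -0.55, 0.04, 0, 0, 0.18],
    [0.53, -0.56, 0.04, 0, 0, 0.18],
  ],
  gripper=0,
)

```text
clock: 2.65
position: [0.3145, -0.2991, 0.2912]
tcp_rot: [3.12, 0.361, 0.0]
ft_force: [-0.2, 0.0, 1.3]
grip_width: 0.0856
grasp_force: 0.0
```

>>> servo_tool(
  plan=[
    [0.52, -0.57, 0.04, 0, 0, 0.18],
    [0.52, -0.58, 0.04, 0, 0, 0.18],
    [0.51, -0.58, 0.04, 0, 0, 0.18],
    [0.5, -0.59, 0.04, 0, 0, 0.18],
    [0.49, -0.6, 0.04, 0, 0, 0.18],
    [0.48, -0.61, 0.04, 0, 0, 0.18],
    [0.47, -0.62, 0.04, 0, 0, 0.18],
    [0.46, -0.62, 0.04, 0, 0, 0.18],
  ],
)

```text
clock: 3.65
position: [0.4368, -0.0834, 0.2785]
tcp_rot: [3.137, 0.165, 0.001]
ft_force: [-0.4, -0.8, 0.7]
grip_width: 0.0856
grasp_force: 0.0
```

Run:
```python
from h import *
P,R,s=st(); print(P,R[:,0],s["clock"])
p=cam("wrist"); cv2.imwrite("pics/w1.png",p["frame"][:,:,::-1])
for n in ["glasses_case","card_case","coin_tin","purse","key_fob"]:
    for d in r.masks_of(p,n)[:2]:
        if d["conf"]>.4: print(n,d["conf"],d["at"],*fit(n,.044 if n=="purse" else .003,[(p,d["region"])]))
```

```text
[ 0.43679874 -0.08341694  0.27845808] [9.94496177e-01 1.04771829e-01 4.66336408e-04] 3.65
glasses_case 0.94 [526.6, 473.1] [ 0.073  -0.3529 -0.4259] 0.721
glasses_case 0.85 [322.3, 207.7] [ 0.4382 -0.084   0.1151] 0.914
card_case 0.93 [49.0, 314.0] [0.304  0.175  1.6803] 0.943
card_case 0.88 [322.1, 41.1] [ 5.873e-01 -7.370e-02  5.000e-04] 0.982
coin_tin 0.64 [320.4, 204.9] [ 0.486  -0.0777 -0.4267] 0.348
coin_tin 0.57 [487.6, 28.7] [ 0.6028 -0.1985  0.3064] 0.975
purse 0.91 [73.9, 137.0] [ 0.4828  0.1423 -0.0047] 0.974
key_fob 0.87 [585.3, 216.7] [ 0.4605 -0.3299  0.173 ] 0.736
```

View pics/w1.png

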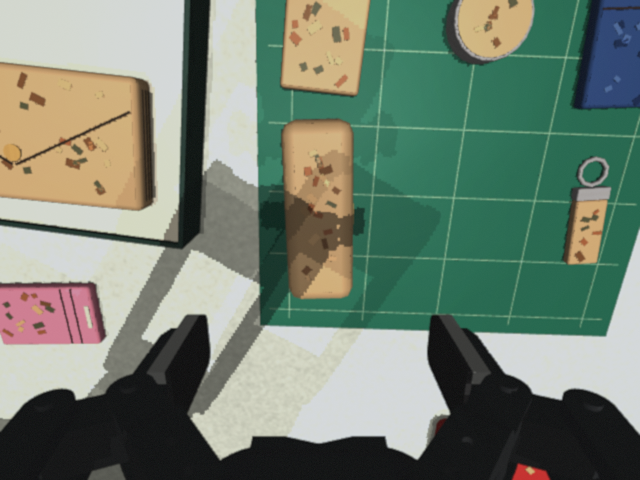

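The wrist view shows the natural glasses case at (320,208), the card case at (325,45) and the tin at (493,25). The fob is at (588,220) with its ring toward +x, and the purse is at left. All agree with the fits, so I'll grasp the glasses case.

```bash
python3 -c "
from h import *
plan(.438,-.084,.085,.115,8)"
```

```text
max [0.01 0.   0.6  0.   0.   0.01]
[[0.01,-0,0.6,0,0,-0.01],[0.01,-0,0.6,0,0,-0.01],[0.01,-0,0.6,0,0,-0.01],[0.01,-0,0.6,0,0,-0.01],[0.01,-0,0.6,0,0,-0.01],[0.01,-0,0.6,0,0,-0.01],[0.01,-0,0.6,0,0,-0.01],[0.01,-0,0.6,0,0,-0.01]]
```

>>> servo_tool(
  plan=[
    [0.01, 0, 0.6, 0, 0, -0.01],
    [0.01, 0, 0.6, 0, 0, -0.01],
    [0.01, 0, 0.6, 0, 0, -0.01],
    [0.01, 0, 0.6, 0, 0, -0.01],
    [0.01, 0, 0.6, 0, 0, -0.01],
    [0.01, 0, 0.6, 0, 0, -0.01],
    [0.01, 0, 0.6, 0, 0, -0.01],
    [0.01, 0, 0.6, 0, 0, -0.01],
  ],
)

```text
clock: 4.95
position: [0.4394, -0.0852, 0.0858]
tcp_rot: [3.136, 0.174, 0.001]
ft_force: [0.4, 0.8, -0.3]
grip_width: 0.0852
grasp_force: 0.0
```

>>> servo_tool(
  plan=[
    [0, 0, 0, 0, 0, 0],
    [0, 0, 0, 0, 0, 0],
    [0, 0, 0, 0, 0, 0],
    [0, 0, 0, 0, 0, 0],
    [0, 0, 0, 0, 0, 0],
  ],
  gripper=1,
  newtons=40,
)

```text
clock: 5.58
position: [0.4399, -0.0842, 0.0869]
tcp_rot: [3.136, 0.177, 0.002]
ft_force: [-0.4, -1.1, 3.2]
grip_width: 0.0569
grasp_force: 43.7
```

```bash
python3 -c "
from h import *
plan(.44,-.02,.33,.115,8)"
```

```text
max [0.02 0.2  0.76 0.   0.   0.  ]
[[0.02,-0.2,-0.76,0,-0,-0],[0.02,-0.2,-0.76,0,-0,-0],[0.02,-0.2,-0.76,0,-0,-0],[0.02,-0.2,-0.76,0,-0,-0],[0.02,-0.2,-0.76,0,-0,-0],[0.02,-0.2,-0.76,0,-0,-0],[0.02,-0.2,-0.76,0,-0,-0],[0.02,-0.2,-0.76,0,-0,-0]]
```

>>> servo_tool(
  plan=[
    [0.02, -0.2, -0.76, 0, 0, 0],
    [0.02, -0.2, -0.76, 0, 0, 0],
    [0.02, -0.2, -0.76, 0, 0, 0],
    [0.02, -0.2, -0.76, 0, 0, 0],
    [0.02, -0.2, -0.76, 0, 0, 0],
    [0.02, -0.2, -0.76, 0, 0, 0],
    [0.02, -0.2, -0.76, 0, 0, 0],
    [0.02, -0.2, -0.76, 0, 0, 0],
  ],
)

```text
clock: 6.58
position: [0.4383, -0.0192, 0.3305]
tcp_rot: [-3.137, -0.177, 0.0]
ft_force: [0.8, -0.3, -1.0]
grip_width: 0.0573
grasp_force: 43.2
```

>>> servo_tool(
  plan=[
    [0, 0, 0, 0, 0, 0],
  ],
)

```text
clock: 6.7
position: [0.4395, -0.0195, 0.3316]
tcp_rot: [3.135, 0.178, 0.007]
ft_force: [-0.2, 0.3, -1.1]
grip_width: 0.0573
grasp_force: 43.3
```

Run:
```python
from h import *
P,R,s=st(); print(P,R[:,0],R[:,2],s["grip_width"])
p=cam("wrist"); cv2.imwrite("pics/w2.png",p["frame"][:,:,::-1])
for n in ["glasses_case","card_case","coin_tin","purse","key_fob"]:
    for d in r.masks_of(p,n)[:2]:
        z={"purse":.044,"glasses_case":P[2]-.082}.get(n,.003)
        if d["conf"]>.4: print(n,d["conf"],d["at"],*fit(n,z,[(p,d["region"])]))
```

```text
[ 0.43950041 -0.01948284  0.33162137] [0.99354895 0.11330811 0.00466442] [ 0.00485565 -0.00141175 -0.99998721] 0.05731335066934584
glasses_case 0.81 [318.6, 273.8] [ 0.4385 -0.0177  0.1247] 0.79
glasses_case 0.6 [586.8, 414.0] [ 0.4555 -0.2102 -0.502 ] 0.126
card_case 0.78 [391.5, 49.3] [ 0.5875 -0.0728 -0.0008] 0.969
card_case 0.78 [133.3, 295.6] [0.3023 0.1729 1.6845] 0.916
coin_tin 0.91 [532.8, 49.1] [ 0.602  -0.1985  0.4405] 0.963
purse 0.85 [131.6, 136.1] [0.4824 0.1373 0.0008] 0.914
key_fob 0.97 [609.4, 216.7] [ 0.46   -0.3298  0.1556] 0.711
```

View pics/w2.png

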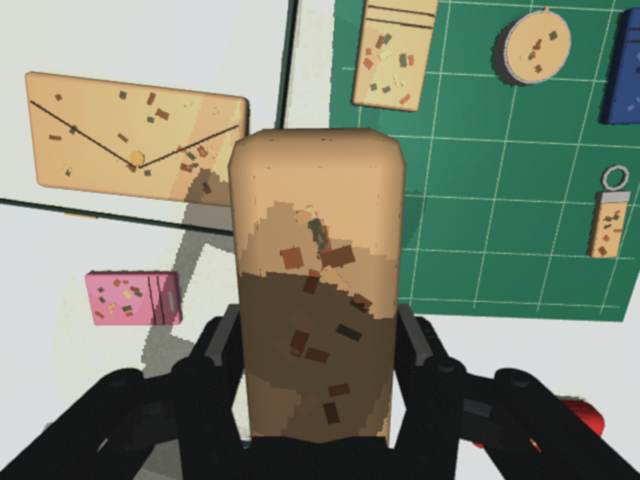

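The picture shows the held glasses case straight in the grip. The purse's top corners are at about (27,72), (247,97) and (38,186); the front rim runs (0,200)–(232,233) and the right rim is near (288,60).

Run:
```python
from h import *
p=cam("wrist")
for uv in [(27,72),(247,97),(38,186),(24,71)]: print("purse",ray(p,uv,.069)[:2].round(4))
for uv in [(0,200),(230,232),(293,20),(284,110)]: print("rim",ray(p,uv,.05)[:2].round(4))
print("stud",ray(p,(137,159),.071)[:2].round(4))
S=cam("scene");T=cam("side")
for q in (S,T):
    m=near(q,"purse",np.array((327,200) if q is S else (292,280))); print(fit("purse",.044,[(q,m)]))
# joint fit with wrist visible corners: compare projected model
for a in [(.4824,.1395,0.0),(.483,.1415,.0)]: print(a,proj(p,corners(*a,"purse",.044)).round(0).tolist())
```

```text
purse [0.5255 0.2228]
purse [0.5267 0.0486]
purse [0.434 0.225]
purse [0.526  0.2251]
rim [0.4117 0.2752]
rim [0.4047 0.0617]
rim [0.5893 0.0183]
rim [0.5202 0.0197]
stud [0.4672 0.1378]
(array([0.485 , 0.1369, 0.0351]), np.float64(0.906))
(array([0.4821, 0.1389, 0.0065]), np.float64(0.931))
(0.4824, 0.1395, 0.0) [[40.0, 69.0], [251.0, 94.0], [246.0, 201.0], [52.0, 180.0], [17.0, 65.0], [246.0, 93.0], [240.0, 208.0], [32.0, 185.0]]
(0.483, 0.1415, 0.0) [[37.0, 68.0], [249.0, 93.0], [243.0, 200.0], [49.0, 179.0], [14.0, 64.0], [243.0, 91.0], [238.0, 207.0], [29.0, 184.0]]
```

```bash
python3 -c "
from h import *
c=plan(.589,.140,.24,1.575,18)"
```

```text
max [0.3  0.2  0.12 0.   0.   0.93]
[[0.23,-0.2,0.12,-0,0,-0.93],[0.25,-0.18,0.12,-0,0,-0.93],[0.26,-0.16,0.12,-0,0,-0.93],[0.27,-0.14,0.12,-0,0,-0.93],[0.28,-0.11,0.12,-0,0,-0.93],[0.29,-0.09,0.12,-0,0,-0.93],[0.3,-0.07,0.12,-0,0,-0.93],[0.3,-0.04,0.12,-0,0,-0.93]]
[[0.3,-0.02,0.12,-0,0,-0.93],[0.3,0.01,0.12,-0,0,-0.93],[0.3,0.03,0.12,-0,0,-0.93],[0.3,0.06,0.12,-0,0,-0.93],[0.29,0.08,0.12,-0,0,-0.93],[0.29,0.11,0.12,-0,0,-0.93],[0.28,0.13,0.12,-0,0,-0.93],[0.27,0.15,0.12,-0,0,-0.93]]
[[0.25,0.17,0.12,-0,0,-0.93],[0.24,0.19,0.12,-0,0,-0.93]]
```

>>> servo_tool(
  plan=[
    [0.23, -0.2, 0.12, 0, 0, -0.93],
    [0.25, -0.18, 0.12, 0, 0, -0.93],
    [0.26, -0.16, 0.12, 0, 0, -0.93],
    [0.27, -0.14, 0.12, 0, 0, -0.93],
    [0.28, -0.11, 0.12, 0, 0, -0.93],
    [0.29, -0.09, 0.12, 0, 0, -0.93],
    [0.3, -0.07, 0.12, 0, 0, -0.93],
    [0.3, -0.04, 0.12, 0, 0, -0.93],
  ],
)

```text
clock: 8.25
position: [0.5053, 0.052, 0.2908]
tcp_rot: [-2.915, -1.172, 0.0]
ft_force: [-0.3, -0.9, -0.1]
grip_width: 0.0574
grasp_force: 43.2
```

>>> servo_tool(
  plan=[
    [0.3, -0.02, 0.12, 0, 0, -0.93],
    [0.3, 0.01, 0.12, 0, 0, -0.93],
    [0.3, 0.03, 0.12, 0, 0, -0.93],
    [0.3, 0.06, 0.12, 0, 0, -0.93],
    [0.29, 0.08, 0.12, 0, 0, -0.93],
    [0.29, 0.11, 0.12, 0, 0, -0.93],
    [0.28, 0.13, 0.12, 0, 0, -0.93],
    [0.27, 0.15, 0.12, 0, 0, -0.93],
  ],
)

```text
clock: 9.25
position: [0.5721, 0.123, 0.2523]
tcp_rot: [-2.389, -2.04, 0.001]
ft_force: [-0.8, -0.3, -0.1]
grip_width: 0.0577
grasp_force: 43.2
```

>>> servo_tool(
  plan=[
    [0.25, 0.17, 0.12, 0, 0, -0.93],
    [0.24, 0.19, 0.12, 0, 0, -0.93],
    [0, 0, 0, 0, 0, 0],
  ],
)

```text
clock: 9.62
position: [0.5885, 0.1409, 0.2423]
tcp_rot: [-2.218, -2.224, 0.001]
ft_force: [-0.0, 0.1, 0.0]
grip_width: 0.0573
grasp_force: 43.2
```

```bash
python3 -c "
from h import *
P,R,s=st(); print(P,R[:,0],s['clock'])
c=plan(.589,.140,.129,1.575,6)
p=cam('wrist'); cv2.imwrite('pics/w3.png',p['frame'][:,:,::-1])
for d in r.masks_of(p,'purse'): print(d['conf'],d['at'],*fit('purse',.044,[(p,d['region'])]))
"
```

```text
[0.58853656 0.14090352 0.24231571] [-2.51905738e-03  9.99996827e-01  1.77933588e-05] 9.625
max [0.   0.   0.47 0.   0.   0.  ]
[[-0,0,0.47,-0,-0,-0],[-0,0,0.47,-0,-0,-0],[-0,0,0.47,-0,-0,-0],[-0,0,0.47,-0,-0,-0],[-0,0,0.47,-0,-0,-0],[-0,0,0.47,-0,-0,-0]]
0.63 [154.6, 213.9] [ 0.4842  0.1403 -0.0129] 0.885
```

View pics/w3.png

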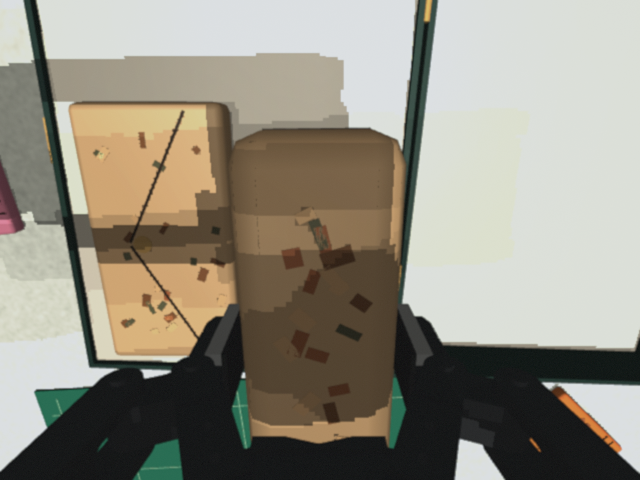

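The case is held over its place, with the purse's left corners at about (70,103) and (228,103) and its front-right corner at (115,354). The rim at the back is near x=405. I'll check the purse once more and plan the descent.

```bash
python3 -c "
from h import *
p=cam('wrist')
for uv in [(70,103),(229,103),(115,354),(72,230)]: print(ray(p,uv,.068)[:2].round(4))
for uv in [(412,60),(408,110),(40,60)]: print('rim',ray(p,uv,.05)[:2].round(4))
"
```

```text
[0.4385 0.2288]
[0.5346 0.229 ]
[0.4363 0.0518]
[0.4236 0.1488]
rim [0.6472 0.2551]
rim [0.6469 0.2255]
rim [0.4137 0.2547]
```

>>> servo_tool(
  plan=[
    [0, 0.04, 0.47, 0, 0, 0],
    [0, 0, 0.47, 0, 0, 0],
    [0, 0, 0.47, 0, 0, 0],
    [0, 0, 0.47, 0, 0, 0],
    [0, 0, 0.47, 0, 0, 0],
    [0, 0, 0.47, 0, 0, 0],
    [0, 0, 0, 0, 0, 0],
  ],
)

```text
clock: 10.65
position: [0.5895, 0.1401, 0.1297]
tcp_rot: [-2.219, -2.222, 0.002]
ft_force: [-0.7, -0.2, -0.8]
grip_width: 0.0574
grasp_force: 43.2
```

>>> servo_tool(
  plan=[
    [0, 0, 0.04, 0, 0, 0],
    [0, 0, 0, 0, 0, 0],
  ],
)

```text
clock: 10.9
position: [0.5902, 0.1405, 0.1295]
tcp_rot: [2.218, 2.223, 0.001]
ft_force: [-0.1, -0.3, -1.3]
grip_width: 0.0576
grasp_force: 43.2
```

>>> servo_tool(
  plan=[
    [0, 0, 0, 0, 0, 0],
    [0, 0, 0, 0, 0, 0],
    [0, 0, 0, 0, 0, 0],
  ],
  gripper=0.18,
)

```text
clock: 11.28
position: [0.5901, 0.1406, 0.1289]
tcp_rot: [2.218, 2.224, 0.0]
ft_force: [0.4, -0.3, -0.5]
grip_width: 0.0698
grasp_force: 0.0
```

>>> servo_tool(
  plan=[
    [0, 0, -0.3, 0, 0, 0],
    [0, 0, -0.5, 0, 0, 0],
    [0, 0, -0.9, 0, 0, 0],
    [0, 0, -1, 0, 0, 0],
    [0, 0, -1, 0, 0, 0],
    [0, 0, -0.5, 0, 0, 0],
    [0, 0, 0, 0, 0, 0],
  ],
)

```text
clock: 12.15
position: [0.5908, 0.1406, 0.2995]
tcp_rot: [2.216, 2.222, 0.006]
ft_force: [-1.2, 0.0, -1.1]
grip_width: 0.0697
grasp_force: 0.0
```

Run:
```python
from h import *
P,R,s=st(); print(P,R[:,0],s['clock'])
p=cam('wrist'); cv2.imwrite('pics/w4.png',p['frame'][:,:,::-1])
for n in ["glasses_case","purse"]:
    for d in r.masks_of(p,n)[:2]:
        if d["conf"]>.4: print(n,d["conf"],d["at"],*fit(n,.044,[(p,d["region"])],(0,) if n=="purse" else (1.57,)))
plan(.5874,-.0735,.27,.0,19)
```

```text
[0.59081141 0.1406113  0.29953711] [-2.59384979e-03  9.99996601e-01  2.64316832e-04] 12.15
glasses_case 0.55 [317.3, 210.8] [0.5917 0.1393 1.5895] 0.906
glasses_case 0.51 [424.9, 135.4] [0.7894 0.2177 1.7728] 0.171
purse 0.77 [182.8, 201.3] [ 0.4844  0.1404 -0.0085] 0.949
max [0.28 0.28 0.03 0.   0.   0.95]
[[-0.28,-0,0.03,-0,0,0.95],[-0.28,0.02,0.03,-0,0,0.95],[-0.28,0.04,0.03,-0,0,0.95],[-0.27,0.07,0.03,-0,0,0.95],[-0.27,0.09,0.03,-0,0,0.95],[-0.26,0.11,0.03,-0,0,0.95],[-0.25,0.13,0.03,-0,0,0.95],[-0.24,0.15,0.03,-0,0,0.95]]
[[-0.22,0.17,0.03,-0,0,0.95],[-0.21,0.19,0.03,-0,0,0.95],[-0.19,0.21,0.03,-0,0,0.95],[-0.18,0.22,0.03,-0,0,0.95],[-0.16,0.23,0.03,-0,0,0.95],[-0.14,0.25,0.03,-0,0,0.95],[-0.12,0.26,0.03,-0,0,0.95],[-0.09,0.27,0.03,-0,0,0.95]]
[[-0.07,0.27,0.03,-0,0,0.95],[-0.05,0.28,0.03,-0,0,0.95],[-0.03,0.28,0.03,-0,0,0.95]]
```

View pics/w4.png

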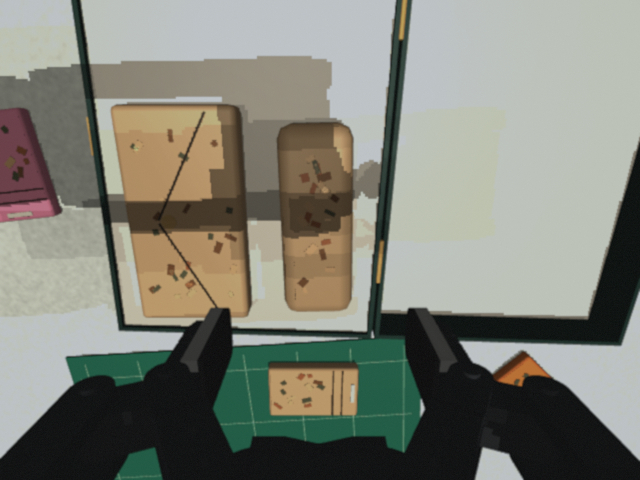

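The glasses case lies behind the purse with a gap of about 31 mm, centred to 1 mm and parallel. The fingertip inner corners show at about (229,310) and (411,310). Next is the natural card case at (313,389), and I'll work out the fingertip depth from the picture.

Run:
```python
from h import *
p=cam('wrist');s=r.observe();print(s["grip_width"])
T=np.array(p["T_tool_cam"])
for uv,y in [((230,310),-.0349),((410,310),.0349),((207,310),-.0349-.0125)]:
    d=T[:3,:3]@np.linalg.inv(p["intrinsics"])@[*uv,1]; k=(y-T[1,3])/d[1]; print((T[:3,3]+k*d).round(4))
```

```text
0.06992897163925788
[ 0.007  -0.0349  0.0673]
[0.0124 0.0349 0.0574]
[ 0.0017 -0.0474  0.0772]
```

>>> servo_tool(
  plan=[
    [-0.28, 0, 0.03, 0, 0, 0.95],
    [-0.28, 0.02, 0.03, 0, 0, 0.95],
    [-0.28, 0.04, 0.03, 0, 0, 0.95],
    [-0.27, 0.07, 0.03, 0, 0, 0.95],
    [-0.27, 0.09, 0.03, 0, 0, 0.95],
    [-0.26, 0.11, 0.03, 0, 0, 0.95],
    [-0.25, 0.13, 0.03, 0, 0, 0.95],
    [-0.24, 0.15, 0.03, 0, 0, 0.95],
  ],
  gripper=0.05,
)

```text
clock: 13.35
position: [0.5887, 0.05, 0.2856]
tcp_rot: [-2.823, -1.376, 0.004]
ft_force: [0.1, -0.0, -0.3]
grip_width: 0.0817
grasp_force: 0.0
```

>>> servo_tool(
  plan=[
    [-0.22, 0.17, 0.03, 0, 0, 0.95],
    [-0.21, 0.19, 0.03, 0, 0, 0.95],
    [-0.19, 0.21, 0.03, 0, 0, 0.95],
    [-0.18, 0.22, 0.03, 0, 0, 0.95],
    [-0.16, 0.23, 0.03, 0, 0, 0.95],
    [-0.14, 0.25, 0.03, 0, 0, 0.95],
    [-0.12, 0.26, 0.03, 0, 0, 0.95],
    [-0.09, 0.27, 0.03, 0, 0, 0.95],
  ],
)

```text
clock: 14.35
position: [0.5877, -0.0405, 0.2759]
tcp_rot: [-3.117, -0.382, 0.004]
ft_force: [0.9, 0.4, 0.6]
grip_width: 0.0808
grasp_force: 0.0
```

>>> servo_tool(
  plan=[
    [-0.07, 0.27, 0.03, 0, 0, 0.95],
    [-0.05, 0.28, 0.03, 0, 0, 0.95],
    [-0.03, 0.28, 0.03, 0, 0, 0.95],
    [0, 0, 0, 0, 0, 0],
  ],
)

```text
clock: 14.85
position: [0.5873, -0.0746, 0.2725]
tcp_rot: [-3.141, 0.004, 0.004]
ft_force: [0.1, 0.7, 0.2]
grip_width: 0.0812
grasp_force: 0.0
```

Run:
```python
from h import *
P,R,s=st(); print(P,R[:,0],s['clock'],s["grip_width"])
p=cam('wrist'); cv2.imwrite('pics/w5.png',p['frame'][:,:,::-1])
for n in ["card_case","coin_tin","key_fob"]:
    for d in r.masks_of(p,n)[:3]:
        if d["conf"]>.4: print(n,d["conf"],d["at"],*fit(n,.003,[(p,d["region"])],(0,.15)))
```

```text
[ 0.58726972 -0.07457011  0.27245493] [ 0.99999408 -0.00229516 -0.0025653 ] 14.85 0.0811552134707285
card_case 0.93 [115.9, 472.1] [0.2325 0.1518 0.6006] 0.749
card_case 0.63 [315.5, 203.9] [ 0.5872 -0.0737 -0.0032] 0.949
coin_tin 0.93 [464.3, 198.1] [ 0.602  -0.1982  0.0562] 0.946
key_fob 0.56 [572.4, 338.6] [ 0.4566 -0.3307  0.1802] 0.694
```

View pics/w5.png

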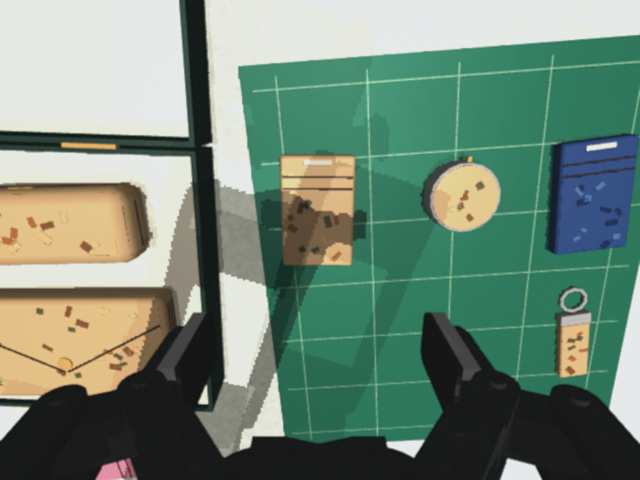

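The card case is centred at (317,210) beneath the gripper: natural cork, yaw about 0, well clear of the blue one at (595,195). Descending on it.

>>> servo_tool(
  plan=[
    [0, -0.02, 0.6, 0, 0, 0],
    [0, 0, 0.6, 0, 0, 0],
    [0, 0, 0.6, 0, 0, 0],
    [0, 0, 0.6, 0, 0, 0],
    [0, 0, 0.6, 0, 0, 0],
    [0, 0, 0.6, 0, 0, 0],
    [0, 0, 0.6, 0, 0, 0],
    [0, 0, 0.6, 0, 0, 0],
  ],
  gripper=0.16,
)

```text
clock: 16.05
position: [0.5879, -0.0727, 0.0812]
tcp_rot: [-3.142, 0.001, -0.0]
ft_force: [0.1, -0.0, 0.2]
grip_width: 0.0716
grasp_force: 0.0
```

>>> servo_tool(
  plan=[
    [0, 0, 0.06, 0, 0, 0],
    [0, 0, 0.06, 0, 0, 0],
    [0, 0, 0, 0, 0, 0],
  ],
)

```text
clock: 16.42
position: [0.5883, -0.0733, 0.078]
tcp_rot: [3.141, -0.002, 0.002]
ft_force: [0.2, -0.5, 0.9]
grip_width: 0.0718
grasp_force: 0.0
```

>>> servo_tool(
  plan=[
    [0, 0, 0.06, 0, 0, 0],
    [0, 0, 0.05, 0, 0, 0],
    [0, 0, 0, 0, 0, 0],
  ],
)

```text
clock: 16.8
position: [0.5877, -0.0733, 0.0727]
tcp_rot: [-3.142, 0.003, 0.0]
ft_force: [-0.4, 0.1, 0.1]
grip_width: 0.0718
grasp_force: 0.0
```

>>> servo_tool(
  plan=[
    [0, 0, 0, 0, 0, 0],
    [0, 0, 0, 0, 0, 0],
    [0, 0, 0, 0, 0, 0],
    [0, 0, 0, 0, 0, 0],
  ],
  gripper=1,
  newtons=40,
)

```text
clock: 17.3
position: [0.5879, -0.0734, 0.073]
tcp_rot: [3.141, -0.003, 0.001]
ft_force: [-0.7, 0.6, 5.0]
grip_width: 0.0633
grasp_force: 44.5
```

>>> servo_tool(
  plan=[
    [0, 0, -0.4, 0, 0, 0],
    [0, 0, -0.9, 0, 0, 0],
    [0, 0, -0.9, 0, 0, 0],
    [0, 0, -0.9, 0, 0, 0],
  ],
)

```text
clock: 17.8
position: [0.5875, -0.0732, 0.1984]
tcp_rot: [-3.142, 0.003, 0.0]
ft_force: [0.6, -0.7, -0.5]
grip_width: 0.0627
grasp_force: 44.1
```

```bash
python3 -c "
from h import *
P,R,s=st(); print(P,s['grip_width'])
c=plan(.486,.292,.20,-.007,12); plan(.486,.292,.1147,-.007,5,c)"
```

```text
[ 0.58751533 -0.07316532  0.19838048] 0.06273801206462298
max [0.22 0.76 0.   0.   0.   0.  ]
[[-0.21,-0.76,-0,-0,0,0],[-0.21,-0.76,-0,-0,0,0],[-0.21,-0.76,-0,-0,0,0],[-0.21,-0.76,-0,-0,0,0],[-0.21,-0.76,-0,-0,0,0],[-0.21,-0.76,-0,-0,0,0],[-0.21,-0.76,-0,-0,0,0],[-0.22,-0.76,-0,-0,0,0]]
[[-0.22,-0.76,-0,-0,0,0],[-0.22,-0.76,-0,-0,0,0],[-0.22,-0.76,-0,-0,0,0],[-0.22,-0.76,-0,-0,0,0]]
max [0.   0.   0.43 0.   0.   0.  ]
[[0,0,0.43,0,0,0],[0,0,0.43,0,0,0],[0,0,0.43,0,0,0],[0,0,0.43,0,0,0],[0,0,0.43,0,0,0]]
```

>>> servo_tool(
  plan=[
    [-0.21, -0.76, 0, 0, 0, 0],
    [-0.21, -0.76, 0, 0, 0, 0],
    [-0.21, -0.76, 0, 0, 0, 0],
    [-0.21, -0.76, 0, 0, 0, 0],
    [-0.21, -0.76, 0, 0, 0, 0],
    [-0.21, -0.76, 0, 0, 0, 0],
    [-0.21, -0.76, 0, 0, 0, 0],
    [-0.22, -0.76, 0, 0, 0, 0],
  ],
)

```text
clock: 18.8
position: [0.5201, 0.171, 0.1973]
tcp_rot: [-3.142, 0.003, -0.0]
ft_force: [-0.0, -0.4, -0.8]
grip_width: 0.0629
grasp_force: 44.1
```

>>> servo_tool(
  plan=[
    [-0.22, -0.76, 0, 0, 0, 0],
    [-0.22, -0.76, 0, 0, 0, 0],
    [-0.22, -0.76, 0, 0, 0, 0],
    [-0.22, -0.76, 0, 0, 0, 0],
    [0, 0, 0, 0, 0, 0.08],
    [0, 0, 0, 0, 0, 0],
  ],
)

```text
clock: 19.55
position: [0.4856, 0.2915, 0.197]
tcp_rot: [3.141, -0.013, 0.0]
ft_force: [0.3, 0.1, -0.9]
grip_width: 0.0629
grasp_force: 44.2
```

```bash
python3 -c "
from h import *
P,R,s=st(); print(P,R[:,0],s['grip_width'])
p=cam('wrist'); cv2.imwrite('pics/w6.png',p['frame'][:,:,::-1])
for n,z in (('purse',.044),('card_case',P[2]-.0697)):
  for d in r.masks_of(p,n)[:2]: print(n,d['conf'],d['at'],*fit(n,z,[(p,d['region'])],(0,)))
plan(.486,.292,.1147,-.007,5)"
```

```text
[0.48555849 0.29147103 0.19699042] [ 9.99965608e-01 -8.29233480e-03  1.41911864e-04] 0.06294907278792503
purse 0.69 [527.0, 259.6] [0.4825 0.1385 0.0078] 0.944
card_case 0.93 [467.9, 449.7] [0.3894 0.2273 1.0381] 0.148
card_case 0.87 [317.2, 311.6] [ 0.4847  0.2915 -0.0078] 0.934
max [0.   0.01 0.41 0.   0.   0.01]
[[0,-0.01,0.41,0,-0,-0.01],[0,-0.01,0.41,0,-0,-0.01],[0,-0.01,0.41,0,-0,-0.01],[0,-0.01,0.41,0,-0,-0.01],[0,-0.01,0.41,0,-0,-0.01]]
```

View pics/w6.png

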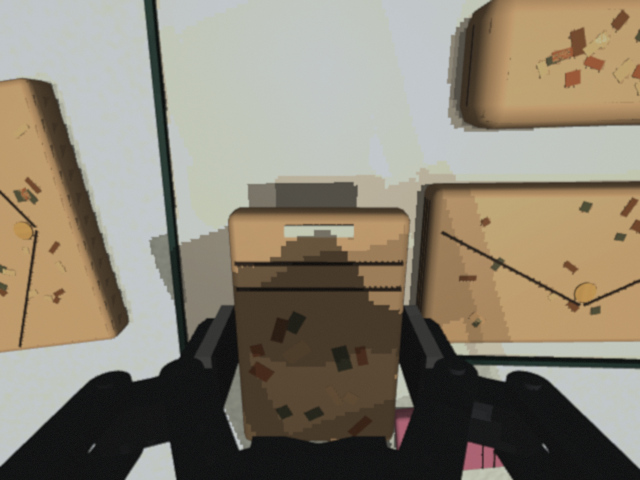

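The card case is held straight over the free left-front area of the insert, the purse's left edge is at column 425, and the spare purse lies outside at far left. Lowering it.

>>> servo_tool(
  plan=[
    [0, 0, 0.41, 0, 0, 0],
    [0, 0, 0.41, 0, 0, 0],
    [0, 0, 0.41, 0, 0, 0],
    [0, 0, 0.41, 0, 0, 0],
    [0, 0, 0.41, 0, 0, 0],
    [0, 0, 0, 0, 0, 0],
    [0, 0, 0, 0, 0, 0],
  ],
)

```text
clock: 20.58
position: [0.4855, 0.2917, 0.1142]
tcp_rot: [3.141, -0.014, -0.001]
ft_force: [0.8, 0.3, -0.4]
grip_width: 0.0629
grasp_force: 46.5
```

>>> servo_tool(
  plan=[
    [0, 0, 0, 0, 0, 0],
    [0, 0, 0, 0, 0, 0],
    [0, 0, 0, 0, 0, 0],
  ],
  gripper=0.14,
)

```text
clock: 20.95
position: [0.4857, 0.2918, 0.1149]
tcp_rot: [-3.141, 0.014, -0.001]
ft_force: [0.6, 0.2, -0.5]
grip_width: 0.0738
grasp_force: 0.0
```

>>> servo_tool(
  plan=[
    [0, 0, -0.2, 0, 0, 0],
    [0, 0, -0.5, 0, 0, 0],
    [0, 0, -0.9, 0, 0, 0],
    [0, 0, -1, 0, 0, 0],
    [0, 0, -1, 0, 0, 0],
    [0, 0, -0.8, 0, 0, 0],
    [0, 0, 0, 0, 0, 0],
  ],
)

```text
clock: 21.82
position: [0.4868, 0.2922, 0.2945]
tcp_rot: [-3.139, 0.014, -0.01]
ft_force: [0.4, 0.3, -0.5]
grip_width: 0.0739
grasp_force: 0.0
```

Run:
```python
from h import *
P,R,s=st(); print(P,R[:,0],s['clock'])
p=cam('wrist'); cv2.imwrite('pics/w7.png',p['frame'][:,:,::-1])
for n in ["glasses_case","purse","card_case"]:
    for d in r.masks_of(p,n)[:2]:
        if d["conf"]>.4: print(n,d["conf"],d["at"],*fit(n,.044,[(p,d["region"])],(1.57,) if n=="glasses_case" else (0,)))
plan(.450,-.331,.25,.15,18)
```

```text
[0.48679096 0.29220945 0.29451748] [ 0.99993992 -0.00869307  0.00667794] 21.825
glasses_case 0.81 [530.9, 82.5] [0.5893 0.1359 1.6007] 0.951
purse 0.59 [502.7, 217.5] [0.4828 0.1417 0.0037] 0.956
card_case 0.81 [397.8, 374.0] [0.307  0.2206 0.2947] 0.307
card_case 0.58 [319.1, 216.3] [ 0.484   0.2917 -0.0075] 0.951
max [0.17 0.86 0.06 0.   0.   0.1 ]
[[-0.04,0.86,0.06,0,0,-0.1],[-0.05,0.86,0.06,0,0,-0.1],[-0.06,0.86,0.06,0,0,-0.1],[-0.06,0.86,0.06,0,0,-0.1],[-0.07,0.86,0.06,0,0,-0.1],[-0.08,0.86,0.06,0,0,-0.1],[-0.09,0.86,0.06,0,0,-0.1],[-0.09,0.86,0.06,0,0,-0.1]]
[[-0.1,0.86,0.06,0,0,-0.1],[-0.11,0.86,0.06,0,0,-0.1],[-0.12,0.86,0.06,0,0,-0.1],[-0.12,0.86,0.06,0,0,-0.1],[-0.13,0.86,0.06,0,0,-0.1],[-0.14,0.85,0.06,0,0,-0.1],[-0.15,0.85,0.06,0,0,-0.1],[-0.15,0.85,0.06,0,0,-0.1]]
[[-0.16,0.85,0.06,0,0,-0.1],[-0.17,0.85,0.06,0,0,-0.1]]
```

View pics/w7.png

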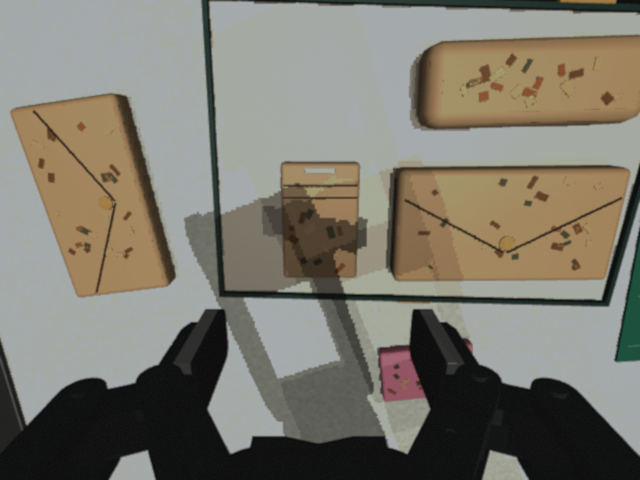

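The card case lies level with the purse, with a gap of about 30 mm (columns 357 to 395), front to back; nothing else has moved. Next is the fob.

>>> servo_tool(
  plan=[
    [-0.04, 0.86, 0.06, 0, 0, -0.1],
    [-0.05, 0.86, 0.06, 0, 0, -0.1],
    [-0.06, 0.86, 0.06, 0, 0, -0.1],
    [-0.06, 0.86, 0.06, 0, 0, -0.1],
    [-0.07, 0.86, 0.06, 0, 0, -0.1],
    [-0.08, 0.86, 0.06, 0, 0, -0.1],
    [-0.09, 0.86, 0.06, 0, 0, -0.1],
    [-0.09, 0.86, 0.06, 0, 0, -0.1],
  ],
  gripper=0.4,
)

```text
clock: 23.02
position: [0.4692, 0.0151, 0.2702]
tcp_rot: [-3.139, -0.096, 0.004]
ft_force: [-0.1, -0.8, 0.4]
grip_width: 0.0513
grasp_force: 0.0
```

>>> servo_tool(
  plan=[
    [-0.1, 0.86, 0.06, 0, 0, -0.1],
    [-0.11, 0.86, 0.06, 0, 0, -0.1],
    [-0.12, 0.86, 0.06, 0, 0, -0.1],
    [-0.12, 0.86, 0.06, 0, 0, -0.1],
    [-0.13, 0.86, 0.06, 0, 0, -0.1],
    [-0.14, 0.85, 0.06, 0, 0, -0.1],
    [-0.15, 0.85, 0.06, 0, 0, -0.1],
    [-0.15, 0.85, 0.06, 0, 0, -0.1],
  ],
)

```text
clock: 24.02
position: [0.4537, -0.2613, 0.2508]
tcp_rot: [-3.133, -0.205, 0.003]
ft_force: [0.7, 0.2, 0.5]
grip_width: 0.0511
grasp_force: 0.0
```

>>> servo_tool(
  plan=[
    [-0.16, 0.85, 0.06, 0, 0, -0.1],
    [-0.17, 0.85, 0.06, 0, 0, -0.1],
    [0, 0, 0.8, 0, 0, 0],
    [0, 0, 0.8, 0, 0, 0],
    [0, 0, 0, 0, 0, 0],
  ],
)

```text
clock: 24.65
position: [0.4488, -0.3281, 0.1799]
tcp_rot: [-3.126, -0.232, 0.008]
ft_force: [0.4, -0.2, -0.5]
grip_width: 0.051
grasp_force: 0.0
```

Run:
```python
from h import *
P,R,s=st(); print(P,R[:,0],s['clock'],s["grip_width"])
p=cam('wrist'); cv2.imwrite('pics/w8.png',p['frame'][:,:,::-1])
for d in r.masks_of(p,"key_fob")[:2]:
    m=d["region"]; v,u=np.nonzero(m); c=cv2.convexHull(np.c_[u,v].astype(np.float32))[:,0]
    W=np.array([ray(p,q,.009)[:2] for q in c],np.float32); rc=cv2.minAreaRect(W*1000)
    print(d["conf"],d["at"],*fit("key_fob",.003,[(p,m)],(.1,.2)),rc)
```

```text
[ 0.44876195 -0.32811464  0.17994105] [ 0.98907024  0.14737035 -0.00469401] 24.65 0.05101924689292682
0.81 [328.1, 232.7] [ 0.4595 -0.33    0.1732] 0.768 ((460.3520812988281, -329.6612548828125), (99.46984100341797, 28.427730560302734), 9.895347595214844)
```

View pics/w8.png

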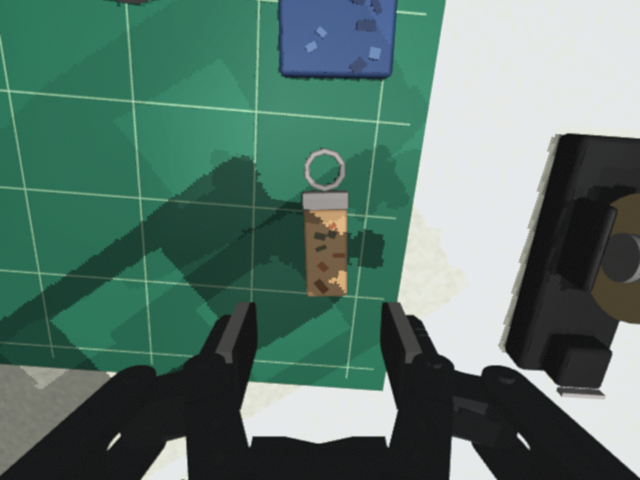

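The fob is alone at (327,228) with the ring toward +x (footprint 99.5 × 28.4 mm, yaw 0.173). The tape dispenser is more than 100 mm away at right.

```bash
python3 -c "
from h import *
c=plan(.458,-.330,.083,.173,6)"
```

```text
max [0.03 0.01 0.42 0.   0.   0.05]
[[0.03,0.01,0.42,-0,0,-0.05],[0.03,0.01,0.42,-0,0,-0.05],[0.03,0.01,0.42,-0,0,-0.05],[0.03,0.01,0.42,-0,0,-0.05],[0.03,0.01,0.42,-0,0,-0.05],[0.03,0.01,0.42,-0,0,-0.05]]
```

>>> servo_tool(
  plan=[
    [0.04, 0.01, 0.4, 0, 0, -0.05],
    [0.04, 0.01, 0.4, 0, 0, -0.05],
    [0.03, 0.01, 0.4, 0, 0, -0.05],
    [0.04, 0.01, 0.4, 0, 0, -0.05],
    [0.03, 0.01, 0.4, 0, 0, -0.05],
    [0.04, 0.01, 0.4, 0, 0, -0.05],
    [0, 0, 0, 0, 0, 0],
  ],
  gripper=0.58,
)

```text
clock: 25.62
position: [0.459, -0.3301, 0.0858]
tcp_rot: [-3.127, -0.273, 0.003]
ft_force: [0.6, -0.2, 0.7]
grip_width: 0.0357
grasp_force: 0.0
```

>>> servo_tool(
  plan=[
    [0, 0, 0.05, 0, 0, 0],
    [0, 0, 0.05, 0, 0, 0],
    [0, 0, 0, 0, 0, 0],
  ],
)

```text
clock: 26.0
position: [0.4597, -0.3308, 0.0838]
tcp_rot: [3.129, 0.274, 0.001]
ft_force: [0.1, 1.1, 0.6]
grip_width: 0.0356
grasp_force: 0.0
```

```bash
python3 -c "
from h import *
P,R,s=st(); print(P,R[:,0],s['grip_width'])
p=cam('wrist'); cv2.imwrite('pics/w9.png',p['frame'][:,:,::-1])"
```

```text
[ 0.45965622 -0.33084     0.0838479 ] [9.84830763e-01 1.73517289e-01 3.43353600e-04] 0.035558926628301304
```

View pics/w9.png

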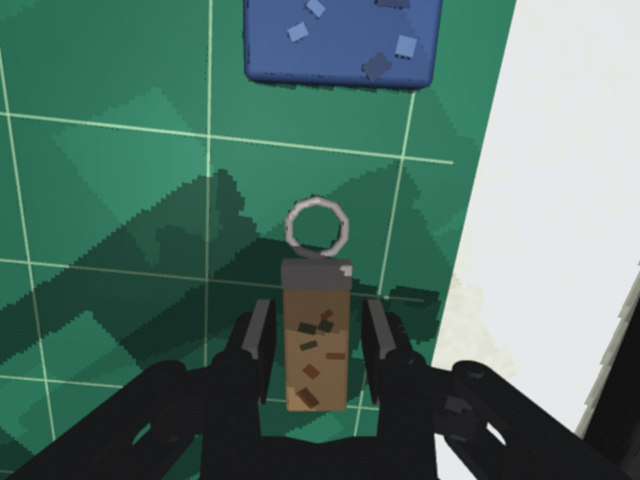

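The strap sits centred between the tips, with the clamp just ahead of the pads (rows 258–290). Lowering further.

>>> servo_tool(
  plan=[
    [-0.04, 0, 0.06, 0, 0, 0],
    [0, 0, 0.06, 0, 0, 0],
    [0, 0, 0.05, 0, 0, 0],
    [0, 0, 0, 0, 0, 0],
  ],
)

```text
clock: 26.55
position: [0.4579, -0.3309, 0.0764]
tcp_rot: [-3.129, -0.273, 0.001]
ft_force: [-0.2, -0.1, 1.1]
grip_width: 0.0359
grasp_force: 0.0
```

>>> servo_tool(
  plan=[
    [0, 0, 0, 0, 0, 0],
    [0, 0, 0, 0, 0, 0],
    [0, 0, 0, 0, 0, 0],
  ],
  gripper=1,
  newtons=30,
)

```text
clock: 26.92
position: [0.4581, -0.331, 0.0768]
tcp_rot: [3.13, 0.274, 0.0]
ft_force: [0.2, 0.4, 0.6]
grip_width: 0.0269
grasp_force: 29.6
```

>>> servo_tool(
  plan=[
    [0, 0, -0.3, 0, 0, 0],
    [0, 0, -0.8, 0, 0, 0],
    [0, 0, -1, 0, 0, 0],
    [0, 0, -1, 0, 0, 0],
    [0, 0, 0, 0, 0, 0],
  ],
)

```text
clock: 27.55
position: [0.4594, -0.3324, 0.2052]
tcp_rot: [3.123, 0.273, 0.008]
ft_force: [0.0, -0.1, 0.8]
grip_width: 0.0264
grasp_force: 29.7
```

```bash
python3 -c "
from h import *
P,R,s=st(); print(P,s['grip_width'])
c=plan(.589,.2894,.20,1.571,24)"
```

```text
[ 0.45942063 -0.33242213  0.20518417] 0.026421002445549766
max [0.66 0.61 0.01 0.   0.   0.67]
[[0.25,-0.61,0,0,0,-0.67],[0.28,-0.6,0,0,0,-0.67],[0.32,-0.58,0,0,0,-0.67],[0.35,-0.56,0,0,0,-0.67],[0.38,-0.54,0,0,0,-0.67],[0.41,-0.52,0,0,0,-0.67],[0.44,-0.49,0,0,0,-0.67],[0.47,-0.47,0,0,0,-0.67]]
[[0.5,-0.44,0,0,0,-0.67],[0.52,-0.41,0,0,0,-0.67],[0.54,-0.38,0,0,0,-0.67],[0.56,-0.35,0,0,0,-0.67],[0.58,-0.31,0,0,0,-0.67],[0.6,-0.28,0,0,0,-0.67],[0.62,-0.24,0,0,0,-0.67],[0.63,-0.21,0.01,0,0,-0.67]]
[[0.64,-0.17,0.01,0,0,-0.67],[0.65,-0.13,0.01,0,0,-0.67],[0.65,-0.09,0.01,0,0,-0.67],[0.66,-0.06,0.01,0,0,-0.67],[0.66,-0.02,0.01,0,0,-0.67],[0.66,0.02,0.01,0,0,-0.67],[0.66,0.06,0.01,0,0,-0.67],[0.65,0.1,0.01,0,0,-0.67]]
```

>>> servo_tool(
  plan=[
    [0.25, -0.61, 0, 0, 0, -0.67],
    [0.28, -0.6, 0, 0, 0, -0.67],
    [0.32, -0.58, 0, 0, 0, -0.67],
    [0.35, -0.56, 0, 0, 0, -0.67],
    [0.38, -0.54, 0, 0, 0, -0.67],
    [0.41, -0.52, 0, 0, 0, -0.67],
    [0.44, -0.49, 0, 0, 0, -0.67],
    [0.47, -0.47, 0, 0, 0, -0.67],
  ],
)

```text
clock: 28.55
position: [0.501, -0.1228, 0.2]
tcp_rot: [-2.979, -0.994, 0.002]
ft_force: [-0.7, 0.4, -0.1]
grip_width: 0.0271
grasp_force: 29.7
```

>>> servo_tool(
  plan=[
    [0.5, -0.44, 0, 0, 0, -0.67],
    [0.52, -0.41, 0, 0, 0, -0.67],
    [0.54, -0.38, 0, 0, 0, -0.67],
    [0.56, -0.35, 0, 0, 0, -0.67],
    [0.58, -0.31, 0, 0, 0, -0.67],
    [0.6, -0.28, 0, 0, 0, -0.67],
    [0.62, -0.24, 0, 0, 0, -0.67],
    [0.63, -0.21, 0, 0, 0, -0.67],
  ],
)

```text
clock: 29.55
position: [0.5433, 0.0846, 0.2]
tcp_rot: [-2.668, -1.657, 0.002]
ft_force: [0.4, 0.2, -0.5]
grip_width: 0.0269
grasp_force: 29.7
```

>>> servo_tool(
  plan=[
    [0.64, -0.17, 0, 0, 0, -0.67],
    [0.65, -0.13, 0, 0, 0, -0.67],
    [0.65, -0.09, 0, 0, 0, -0.67],
    [0.66, -0.06, 0, 0, 0, -0.67],
    [0.66, -0.02, 0, 0, 0, -0.67],
    [0.66, 0.02, 0, 0, 0, -0.67],
    [0.66, 0.06, 0, 0, 0, -0.67],
    [0.65, 0.1, 0, 0, 0, -0.67],
  ],
)

```text
clock: 30.55
position: [0.5856, 0.2915, 0.1997]
tcp_rot: [-2.211, -2.231, 0.003]
ft_force: [-0.1, -0.0, -0.8]
grip_width: 0.027
grasp_force: 29.7
```

>>> servo_tool(
  plan=[
    [0, 0, 0, 0, 0, 0],
    [0, 0, 0, 0, 0, 0],
  ],
)

```text
clock: 30.8
position: [0.5855, 0.2903, 0.1999]
tcp_rot: [-2.214, -2.228, 0.003]
ft_force: [0.7, -0.1, -0.4]
grip_width: 0.0266
grasp_force: 29.7
```

Run:
```python
from h import *
P,R,s=st(); print(P,R[:,0],R[:,2],s['grip_width'])
p=cam('wrist'); cv2.imwrite('pics/w10.png',p['frame'][:,:,::-1])
for n in ["glasses_case","purse","card_case","key_fob"]:
    for d in r.masks_of(p,n)[:2]:
        z=P[2]-.0735 if n=="key_fob" else .044
        if d["conf"]>.4: print(n,d["conf"],d["at"],*fit(n,z,[(p,d["region"])],(1.57,) if n in("glasses_case","key_fob") else (0,)))
plan(.589,.2894,.1185,1.571,5)
```

```text
[0.58547857 0.29026548 0.19994949] [-6.35653165e-03  9.99979320e-01 -9.77143901e-04] [-1.59781105e-03 -9.87319132e-04 -9.99998236e-01] 0.026609146353847545
glasses_case 0.86 [323.8, 422.3] [0.5907 0.1064 1.5969] 0.286
purse 0.79 [132.3, 358.8] [ 0.4827  0.1379 -0.0363] 0.305
card_case 0.89 [149.7, 248.6] [0.4863 0.2916 0.0083] 0.943
card_case 0.87 [10.3, 390.2] [0.3246 0.1975 0.1217] 0.949
key_fob 0.96 [318.7, 322.5] [0.5862 0.2923 1.5759] 0.756
max [0.   0.01 0.41 0.   0.   0.01]
[[-0,0.01,0.41,-0,0,0.01],[-0,0.01,0.41,-0,0,0.01],[-0,0.01,0.41,-0,0,0.01],[-0,0.01,0.41,-0,0,0.01],[-0,0.01,0.41,-0,0,0.01]]
```

View pics/w10.png

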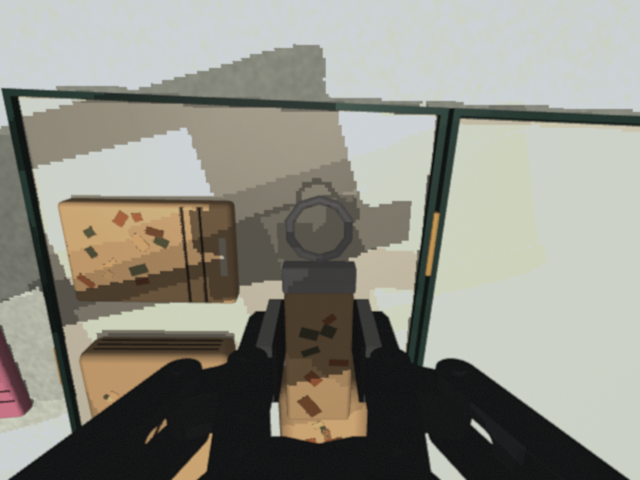

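The fob is held straight, ring to the left, behind the card case (149,249). Lowering with a +3.5 mm x correction.

>>> servo_tool(
  plan=[
    [-0.02, 0.09, 0.4, 0, 0, 0.04],
    [0, 0, 0.4, 0, 0, 0],
    [0, 0, 0.4, 0, 0, 0],
    [0, 0, 0.4, 0, 0, 0],
    [0, 0, 0.4, 0, 0, 0],
    [0, 0, 0.03, 0, 0, 0],
    [0, 0, 0, 0, 0, 0],
    [0, 0, 0, 0, 0, 0],
  ],
)

```text
clock: 32.05
position: [0.5899, 0.2902, 0.12]
tcp_rot: [2.217, 2.225, 0.001]
ft_force: [0.4, 0.7, -0.4]
grip_width: 0.0271
grasp_force: 30.4
```

>>> servo_tool(
  plan=[
    [0, 0, 0.04, 0, 0, 0],
    [0, 0, 0, 0, 0, 0],
  ],
)

```text
clock: 32.3
position: [0.5896, 0.2901, 0.118]
tcp_rot: [2.218, 2.225, 0.0]
ft_force: [0.2, 0.7, -0.8]
grip_width: 0.027
grasp_force: 30.4
```

>>> servo_tool(
  plan=[
    [0, 0, 0, 0, 0, 0],
    [0, 0, 0, 0, 0, 0],
    [0, 0, 0, 0, 0, 0],
  ],
  gripper=0.5,
)

```text
clock: 32.67
position: [0.5897, 0.2901, 0.118]
tcp_rot: [2.218, 2.225, 0.0]
ft_force: [0.1, -0.0, 0.1]
grip_width: 0.043
grasp_force: 0.0
```

>>> servo_tool(
  plan=[
    [0, 0, -0.2, 0, 0, 0],
    [0, 0, -0.5, 0, 0, 0],
    [0, 0, -0.9, 0, 0, 0],
    [0, 0, -1, 0, 0, 0],
    [0, 0, -1, 0, 0, 0],
    [0, 0, -1, 0, 0, 0],
    [-1, 0, 0, 0, 0, 0],
    [-0.5, 0, 0, 0, 0, 0],
  ],
)

```text
clock: 33.67
position: [0.5899, 0.2288, 0.303]
tcp_rot: [2.218, 2.224, 0.001]
ft_force: [0.1, -0.4, -0.4]
grip_width: 0.043
grasp_force: 0.0
```

>>> servo_tool(
  plan=[
    [0, 0, 0, 0, 0, 0],
    [0, 0, 0, 0, 0, 0],
  ],
  gripper=0,
)

```text
clock: 33.92
position: [0.5897, 0.2306, 0.3013]
tcp_rot: [-2.217, -2.224, 0.001]
ft_force: [0.1, -0.1, -0.3]
grip_width: 0.0768
grasp_force: 0.0
```

Run:
```python
from h import *
P,R,s=st(); print(P,R[:,0],s['clock'],s["grip_width"])
p=cam('wrist'); cv2.imwrite('pics/w11.png',p['frame'][:,:,::-1])
def rect(p,m,z):
    v,u=np.nonzero(m); c=cv2.convexHull(np.c_[u,v].astype(np.float32))[:,0]
    return cv2.minAreaRect(np.array([ray(p,q,z)[:2] for q in c],np.float32)*1000)
for n in ["glasses_case","purse","card_case","key_fob"]:
    for d in r.masks_of(p,n)[:2]:
        if d["conf"]>.4: print(n,d["conf"],d["at"],*fit(n,.044,[(p,d["region"])],(1.57,) if n in("glasses_case","key_fob") else (0,)),rect(p,d["region"],.044+DIM[n][2]*.7))
plan(.602,-.1984,.25,.0,24)
```

```text
[0.58968389 0.23056996 0.30134267] [-3.03676082e-03  9.99995213e-01  5.92676269e-04] 33.925 0.07675214414818915
glasses_case 0.85 [318.9, 308.3] [0.5916 0.1364 1.5876] 0.909 ((591.1294555664062, 139.99961853027344), (60.2840576171875, 166.56011962890625), 1.6420584917068481)
purse 0.7 [203.6, 278.2] [ 0.4851  0.1387 -0.0047] 0.728 ((483.57763671875, 140.10098266601562), (99.02156829833984, 186.35858154296875), 0.08916276693344116)
card_case 0.89 [188.8, 137.7] [ 0.4862  0.2914 -0.0069] 0.944 ((485.7294616699219, 291.4816589355469), (101.75822448730469, 64.162109375), 0.21892116963863373)
card_case 0.86 [36.7, 256.8] [0.3134 0.1949 0.0939] 0.74 ((338.8153991699219, 192.756103515625), (65.07280731201172, 89.89036560058594), 6.511993408203125)
key_fob 0.89 [318.6, 147.6] [0.5908 0.2914 1.5715] 0.759 ((590.2776489257812, 292.61212158203125), (28.97352409362793, 99.30329132080078), 0.2429022192955017)
max [0.45 0.45 0.05 0.   0.   0.75]
[[-0.45,0.01,0.05,-0,0,0.75],[-0.45,0.04,0.05,-0,0,0.75],[-0.44,0.07,0.05,-0,0,0.75],[-0.44,0.1,0.05,-0,0,0.75],[-0.43,0.13,0.05,-0,0,0.75],[-0.42,0.15,0.05,-0,0,0.75],[-0.41,0.18,0.05,-0,0,0.75],[-0.4,0.21,0.05,-0,0,0.75]]
[[-0.38,0.23,0.05,-0,0,0.75],[-0.37,0.26,0.05,-0,0,0.75],[-0.35,0.28,0.05,-0,0,0.75],[-0.33,0.3,0.05,-0,0,0.75],[-0.31,0.32,0.05,-0,0,0.75],[-0.29,0.34,0.05,-0,0,0.75],[-0.26,0.36,0.05,-0,0,0.75],[-0.24,0.38,0.05,-0,0,0.75]]
[[-0.21,0.39,0.05,-0,0,0.75],[-0.19,0.41,0.05,-0,0,0.75],[-0.16,0.42,0.05,-0,0,0.75],[-0.13,0.43,0.05,-0,0,0.75],[-0.1,0.44,0.05,-0,0,0.75],[-0.07,0.44,0.05,-0,0,0.75],[-0.05,0.44,0.05,-0,0,0.75],[-0.02,0.45,0.05,-0,0,0.75]]
```

View pics/w11.png

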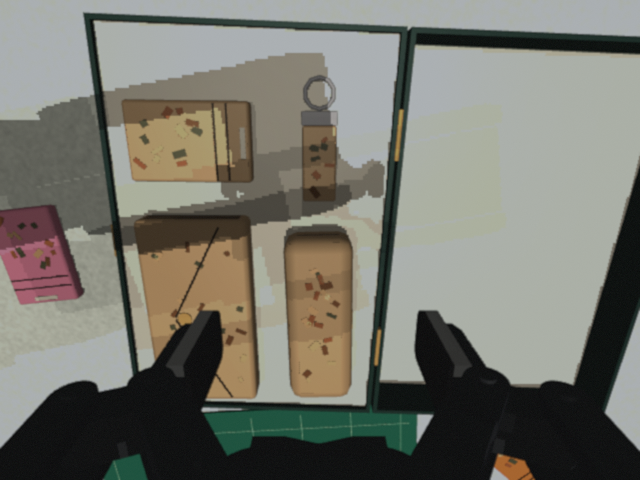

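The fob lies in line with the glasses case and centred behind the card case (590, 292 against card y 291); all placed things sit as asked. Now the tin.

>>> servo_tool(
  plan=[
    [-0.45, 0.01, 0.05, 0, 0, 0.75],
    [-0.45, 0.04, 0.05, 0, 0, 0.75],
    [-0.44, 0.07, 0.05, 0, 0, 0.75],
    [-0.44, 0.1, 0.05, 0, 0, 0.75],
    [-0.43, 0.13, 0.05, 0, 0, 0.75],
    [-0.42, 0.15, 0.05, 0, 0, 0.75],
    [-0.41, 0.18, 0.05, 0, 0, 0.75],
    [-0.4, 0.21, 0.05, 0, 0, 0.75],
  ],
)

```text
clock: 35.17
position: [0.5938, 0.0852, 0.2858]
tcp_rot: [-2.721, -1.569, -0.0]
ft_force: [0.3, 0.5, -0.5]
grip_width: 0.0852
grasp_force: 0.0
```

>>> servo_tool(
  plan=[
    [-0.38, 0.23, 0.05, 0, 0, 0.75],
    [-0.37, 0.26, 0.05, 0, 0, 0.75],
    [-0.35, 0.28, 0.05, 0, 0, 0.75],
    [-0.33, 0.3, 0.05, 0, 0, 0.75],
    [-0.31, 0.32, 0.05, 0, 0, 0.75],
    [-0.29, 0.34, 0.05, 0, 0, 0.75],
    [-0.26, 0.36, 0.05, 0, 0, 0.75],
    [-0.24, 0.38, 0.05, 0, 0, 0.75],
  ],
)

```text
clock: 36.17
position: [0.5973, -0.0578, 0.2698]
tcp_rot: [-3.035, -0.812, -0.0]
ft_force: [0.4, -0.5, 0.4]
grip_width: 0.0858
grasp_force: 0.0
```

>>> servo_tool(
  plan=[
    [-0.21, 0.39, 0.05, 0, 0, 0.75],
    [-0.19, 0.41, 0.05, 0, 0, 0.75],
    [-0.16, 0.42, 0.05, 0, 0, 0.75],
    [-0.13, 0.43, 0.05, 0, 0, 0.75],
    [-0.1, 0.44, 0.05, 0, 0, 0.75],
    [-0.07, 0.44, 0.05, 0, 0, 0.75],
    [-0.05, 0.44, 0.05, 0, 0, 0.75],
    [-0.02, 0.45, 0.05, 0, 0, 0.75],
  ],
)

```text
clock: 37.17
position: [0.6018, -0.2011, 0.2537]
tcp_rot: [-3.142, 0.001, 0.0]
ft_force: [-0.5, -0.8, 0.6]
grip_width: 0.0855
grasp_force: 0.0
```

>>> servo_tool(
  plan=[
    [0, 0, 0.5, 0, 0, 0],
    [0, 0, 0.5, 0, 0, 0],
    [0, 0, 0, 0, 0, 0],
  ],
  gripper=0.12,
)

```text
clock: 37.55
position: [0.6009, -0.2001, 0.2121]
tcp_rot: [-3.14, -0.002, 0.005]
ft_force: [-0.2, -0.1, -0.2]
grip_width: 0.0752
grasp_force: 0.0
```

Run:
```python
from h import *
P,R,s=st(); print(P,R[:,0],s['clock'],s["grip_width"])
p=cam('wrist'); cv2.imwrite('pics/w12.png',p['frame'][:,:,::-1])
for d in r.masks_of(p,"coin_tin")[:1]: f=fit("coin_tin",.003,[(p,d["region"])]); print(d["conf"],d["at"],*f)
plan(f[0][0],f[0][1],.078,.0,6)
```

```text
[ 0.60093664 -0.20005148  0.21205817] [ 0.9999928   0.00153937 -0.00346705] 37.55 0.07524181750127419
0.8 [318.3, 233.0] [ 0.6025 -0.1986  0.486 ] 0.968
max [0.   0.01 0.57 0.   0.   0.  ]
[[0,-0.01,0.57,0,-0,0],[0,-0.01,0.57,0,-0,0],[0,-0.01,0.57,0,-0,0],[0,-0.01,0.57,0,-0,0],[0,-0.01,0.57,0,-0,0],[0,-0.01,0.57,0,-0,0]]
```

View pics/w12.png

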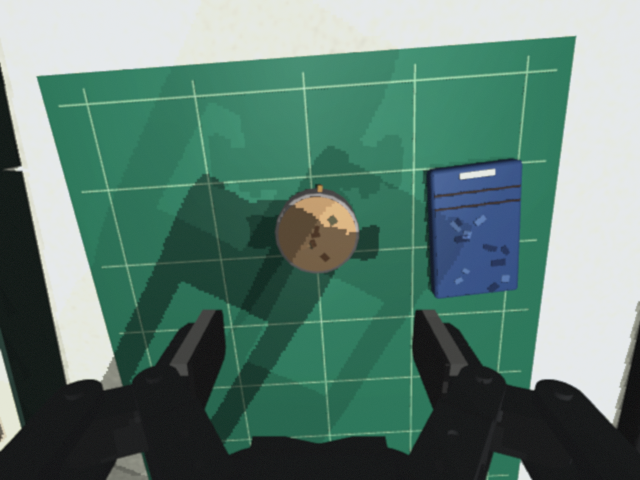

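The tin is under the gripper at (318,232), its catch ahead at (320,188) and away from the pads; the blue case is clear on the right.

>>> servo_tool(
  plan=[
    [0.03, -0.03, 0.57, 0, 0, 0],
    [0, 0, 0.57, 0, 0, 0],
    [0, 0, 0.57, 0, 0, 0],
    [0, 0, 0.57, 0, 0, 0],
    [0, 0, 0.57, 0, 0, 0],
    [0, 0, 0.5, 0, 0, 0],
    [0, 0, 0, 0, 0, 0],
  ],
)

```text
clock: 38.52
position: [0.6028, -0.1986, 0.0794]
tcp_rot: [-3.141, -0.005, 0.002]
ft_force: [-0.5, -0.2, 0.5]
grip_width: 0.0752
grasp_force: 0.0
```

>>> servo_tool(
  plan=[
    [0, 0, 0, 0, 0, 0],
    [0, 0, 0, 0, 0, 0],
    [0, 0, 0, 0, 0, 0],
    [0, 0, 0, 0, 0, 0],
  ],
  gripper=1,
  newtons=40,
)

```text
clock: 39.02
position: [0.6042, -0.1992, 0.0818]
tcp_rot: [3.14, 0.005, 0.005]
ft_force: [-0.6, -0.3, 6.5]
grip_width: 0.0584
grasp_force: 43.6
```

>>> servo_tool(
  plan=[
    [0, 0, -0.4, 0, 0, 0],
    [0, 0, -0.9, 0, 0, 0],
    [0, 0, -1, 0, 0, 0],
    [0, 0, -1, 0, 0, 0],
    [0, 0, 0, 0, 0, 0],
  ],
)

```text
clock: 39.65
position: [0.6048, -0.1995, 0.2171]
tcp_rot: [3.137, 0.005, 0.012]
ft_force: [0.1, 0.3, -1.7]
grip_width: 0.0583
grasp_force: 43.1
```

```bash
python3 -c "
from h import *
P,R,s=st(); print(P,R[:,0],s['grip_width'])
c=plan(.4855,.2915,.21,-.005,14)"
```

```text
[ 0.60483613 -0.19949111  0.21709202] [0.99996492 0.00350207 0.00760838] 0.05825995609358656
max [0.22 0.88 0.01 0.   0.01 0.01]
[[-0.21,-0.88,0.01,0,-0.01,0.01],[-0.21,-0.88,0.01,0,-0.01,0.01],[-0.21,-0.88,0.01,0,-0.01,0.01],[-0.21,-0.88,0.01,0,-0.01,0.01],[-0.21,-0.88,0.01,0,-0.01,0.01],[-0.21,-0.88,0.01,0,-0.01,0.01],[-0.21,-0.88,0.01,0,-0.01,0.01],[-0.21,-0.88,0.01,0,-0.01,0.01]]
[[-0.21,-0.88,0.01,0,-0.01,0.01],[-0.21,-0.88,0.01,0,-0.01,0.01],[-0.22,-0.88,0.01,0,-0.01,0.01],[-0.22,-0.88,0.01,0,-0.01,0.01],[-0.22,-0.88,0.01,0,-0.01,0.01],[-0.22,-0.88,0.01,0,-0.01,0.01]]
```

>>> servo_tool(
  plan=[
    [-0.21, -0.88, 0, 0, 0, 0],
    [-0.21, -0.88, 0, 0, 0, 0],
    [-0.21, -0.88, 0, 0, 0, 0],
    [-0.21, -0.88, 0, 0, 0, 0],
    [-0.21, -0.88, 0, 0, 0, 0],
    [-0.21, -0.88, 0, 0, 0, 0],
    [-0.21, -0.88, 0, 0, 0, 0],
    [-0.21, -0.88, 0, 0, 0, 0],
  ],
)

```text
clock: 40.65
position: [0.5339, 0.0838, 0.2113]
tcp_rot: [-3.141, -0.005, 0.003]
ft_force: [0.1, -0.2, -0.8]
grip_width: 0.0581
grasp_force: 43.1
```

>>> servo_tool(
  plan=[
    [-0.21, -0.88, 0, 0, 0, 0],
    [-0.21, -0.88, 0, 0, 0, 0],
    [-0.21, -0.88, 0, 0, 0, 0],
    [-0.21, -0.88, 0, 0, 0, 0],
    [-0.21, -0.88, 0, 0, 0, 0],
    [-0.21, -0.88, 0, 0, 0, 0],
    [0, 0, 0, 0, 0, 0],
    [0, 0, 0, 0, 0, 0],
  ],
)

```text
clock: 41.65
position: [0.4834, 0.2933, 0.2113]
tcp_rot: [3.141, 0.006, -0.002]
ft_force: [-0.3, -0.3, -1.6]
grip_width: 0.0582
grasp_force: 43.2
```

Run:
```python
from h import *
P,R,s=st(); print(P,R[:,0],R[:,2],s['grip_width'])
p=cam('wrist')
for n,z in (("coin_tin",P[2]-.0775),("card_case",.044)):
    for d in r.masks_of(p,n)[:2]: print(n,d["conf"],d["at"],*fit(n,z,[(p,d["region"])],(0,)))
plan(.4865,.2915,.1405,-.005,4)
```

```text
[0.48344619 0.29326467 0.21133674] [ 0.99999128  0.00401248 -0.00115699] [-0.00115296 -0.00100736 -0.99999883] 0.058161489919165046
coin_tin 0.77 [318.0, 331.5] [0.4817 0.2935 0.0618] 0.938
card_case 0.9 [323.3, 209.0] [ 0.4846  0.2914 -0.0101] 0.584
card_case 0.81 [397.6, 423.2] [0.3171 0.2011 0.1136] 0.098
max [0.02 0.01 0.45 0.   0.   0.02]
[[0.02,0.01,0.45,0,0,0.02],[0.02,0.01,0.45,0,0,0.02],[0.02,0.01,0.45,0,0,0.02],[0.02,0.01,0.45,0,0,0.02]]
```

>>> servo_tool(
  plan=[
    [0.09, 0.04, 0.45, 0, 0, 0],
    [0, 0, 0.45, 0, 0, 0],
    [0, 0, 0.45, 0, 0, 0],
    [0, 0, 0.4, 0, 0, 0],
    [0, 0, 0, 0, 0, 0],
    [0, 0, 0, 0, 0, 0],
  ],
)

```text
clock: 42.55
position: [0.4879, 0.292, 0.1424]
tcp_rot: [-3.141, -0.005, -0.001]
ft_force: [0.4, -0.0, 0.3]
grip_width: 0.0583
grasp_force: 43.2
```

>>> servo_tool(
  plan=[
    [0, 0, 0.05, 0, 0, 0],
    [0, 0, 0.05, 0, 0, 0],
    [0, 0, 0, 0, 0, 0],
  ],
)

```text
clock: 42.92
position: [0.4874, 0.2922, 0.138]
tcp_rot: [-3.142, -0.005, -0.0]
ft_force: [-0.0, -0.9, -0.5]
grip_width: 0.0581
grasp_force: 43.2
```

>>> servo_tool(
  plan=[
    [0, 0, 0.04, 0, 0, 0],
    [0, 0, 0, 0, 0, 0],
    [0, 0, 0, 0, 0, 0],
  ],
)

```text
clock: 43.3
position: [0.4876, 0.2922, 0.1368]
tcp_rot: [-3.141, -0.005, -0.001]
ft_force: [-0.7, -0.9, 4.4]
grip_width: 0.0581
grasp_force: 43.5
```

>>> servo_tool(
  plan=[
    [0, 0, 0, 0, 0, 0],
    [0, 0, 0, 0, 0, 0],
    [0, 0, 0, 0, 0, 0],
    [0, 0, 0, 0, 0, 0],
  ],
  gripper=0.18,
)

```text
clock: 43.8
position: [0.4874, 0.2921, 0.1362]
tcp_rot: [3.142, 0.005, -0.0]
ft_force: [-0.3, -0.0, 0.4]
grip_width: 0.0702
grasp_force: 0.0
```

>>> servo_tool(
  plan=[
    [0, 0, -0.2, 0, 0, 0],
    [0, 0, -0.5, 0, 0, 0],
    [0, 0, -0.9, 0, 0, 0],
    [0, 0, -1, 0, 0, 0],
    [0, 0, -1, 0, 0, 0],
    [-0.5, 0.5, -0.6, 0, 0, 0],
    [-0.5, 0.5, 0, 0, 0, 0],
    [0, 0, 0, 0, 0, 0],
  ],
)

```text
clock: 44.8
position: [0.4466, 0.2513, 0.3055]
tcp_rot: [-3.141, -0.004, -0.002]
ft_force: [0.1, -0.3, -0.0]
grip_width: 0.0703
grasp_force: 0.0
```

>>> servo_tool(
  plan=[
    [0, 0, 0, 0, 0, 0],
    [0, 0, 0, 0, 0, 0],
  ],
)

```text
clock: 45.05
position: [0.4481, 0.2524, 0.3041]
tcp_rot: [-3.141, -0.006, 0.0]
ft_force: [0.6, 0.4, 0.3]
grip_width: 0.0699
grasp_force: 0.0
```

Run:
```python
from h import *
P,R,s=st(); print(P,R[:,0],s['clock'])
p=cam('wrist'); cv2.imwrite('pics/w13.png',p['frame'][:,:,::-1])
def rect(p,m,z):
    v,u=np.nonzero(m); c=cv2.convexHull(np.c_[u,v].astype(np.float32))[:,0]
    return np.round(np.hstack(cv2.minAreaRect(np.array([ray(p,q,z)[:2] for q in c],np.float32)*1000)),1)
for n in ["glasses_case","purse","card_case","key_fob","coin_tin"]:
    for d in r.masks_of(p,n)[:2]:
        z=.058 if n=="coin_tin" else .044
        if d["conf"]>.4: print(n,d["conf"],d["at"],*fit(n,z,[(p,d["region"])],(1.57,) if n in("glasses_case","key_fob") else (0,)),rect(p,d["region"],z+DIM[n][2]*.7))
```

```text
[0.44809632 0.25240601 0.30410751] [ 9.99993696e-01  3.54885879e-03 -1.13414750e-04] 45.05
glasses_case 0.97 [476.6, 34.8] [0.5917 0.1419 1.5937] 0.949 [5.827e+02 1.392e+02 4.690e+01 1.607e+02 3.000e-01]
purse 0.61 [453.4, 173.0] [0.4827 0.1421 0.0039] 0.965 [4.822e+02 1.394e+02 9.590e+01 1.839e+02 2.000e-01]
card_case 0.64 [268.7, 176.4] [ 0.4656  0.2945 -0.0027] 0.519 [482.7 294.6  63.7  65.6  42.8]
card_case 0.58 [278.5, 131.9] [ 4.841e-01  2.909e-01 -2.000e-04] 0.455 [484.5 291.9  64.2  99.5  89.9]
key_fob 0.78 [274.1, 31.7] [0.5898 0.2933 1.58  ] 0.799 [5.896e+02 2.925e+02 2.970e+01 9.800e+01 3.000e-01]
coin_tin 0.61 [268.6, 174.1] [0.4857 0.292  0.131 ] 0.96 [485.4 292.   60.   61.6  42.8]
```

View pics/w13.png

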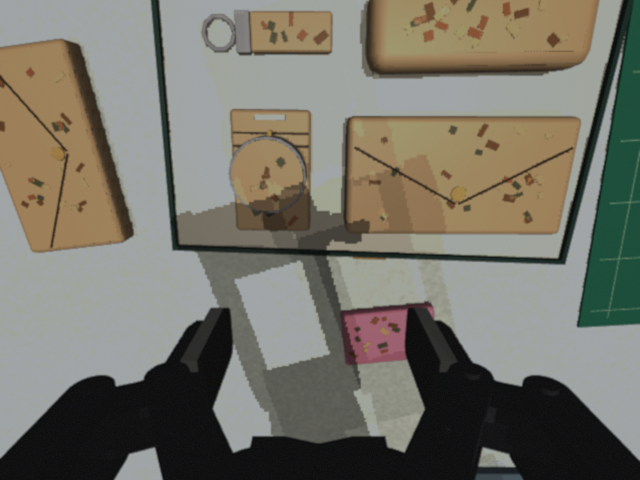

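All is in place: the tin is centred on the card case (268,174), the fob is in line with the glasses case, and the gaps are about 30 mm. The gripper is clear, so I'm handing the job in.

```bash
python3 -c "
from workcell import r
print(r.sign_off())"
```

```text
the job is handed in; nothing more can be done
None
```

The gift set is made up as asked and handed in after about 45 s on the robot's clock; gaps to the purse measured about 30 mm, and the only deviation I saw is the glasses case about 1° off parallel to the purse.

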